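Mount the blender jar and switch it on under the lip

ROBOT

A 6-joint arm with a two-finger parallel gripper is mounted at the origin on the work surface. World frame = base frame: x ahead of the robot, y to its left, z up, the work surface at z = 0. Lengths are in m, angles in rad, forces in N, time in s.
With the tool pointing down it reaches from about 0.2 to 0.875 m from the base axis. Payload 3.4 kg.
Tool frame: the origin (TCP) lies on the centre line of the jaws, within the pads' length; the fingertips stand 11 mm ahead of it and the grasp point (between the pads) lies 8 mm behind it; y points along the fingers, z is the direction in which the jaws open and shut, and the axes are right-handed (so a half turn about y gives the same grasp; the last joint's range is limited). The gripper opens to 94 mm and grips with 3 to 60 N. Pads are 16 mm wide; open, the fingers measure 119 mm over their backs; the gripper's body (75 mm by 177 mm) begins 78 mm behind the grasp point.
Start: joints at [-0.121, 0.276, 1.505, -0, 1.361, -0.121], TCP at [0.575, -0, 0.216] pointing down, gripper open.
Joint ranges: [-2.89, 2.89], [-0.75, 2.08], [0.22, 2.7], [-1.18, 4.32], [0.11, 2.71], [-2.7, 2.7]. Speed limits (rad/s): [2.57, 2.57, 3.14, 3.14, 3.14, 3.14].

INTERFACE

Orientations are given as [roll, pitch, yaw] about the fixed x, y, z axes, in that order (R = Rz(yaw) Ry(pitch) Rx(roll)).
In Python, from plant import * gives the robot as it stands.
- The arm moves only by the tool jog_arm, never from a script. Its argument "series" is text: rows parted by semicolons, each of 5 numbers parted by spaces: the opening, from 0 (shut) to 1 (fully open), then the shift along the world's x, y, z in m, then the turn about the world's z in degrees. A call has 1 to 20 rows; each row shifts and turns the pose as measured when the row begins; what a row does not reach is not made up. A row lasts 1/12 s, in which the tool goes at most 41.7 mm and 7.16 degrees, less where a joint would pass 70% of its speed; a pose out of reach is approached as far as the arm can. A call with a gripper value outside its range is refused whole. The fingers move at their own pace and stop on an object; "force" is the grip in N (left out, the last holds). Time passes only in rows, so rows that do not move let the fingers close. It gives the time, the measured TCP pose, the force and the opening at its end, in the units of the state.
- get_obs(): the state, without advancing time (a new reading comes with each control period).
- grab_frame(name): name is "scene" or "side" or "wrist"; returns a dict with "color" (420x560x3 uint8, blue, green, red), "vertical_fov" (degrees; the focal length in pixels is half the picture's height over the tangent of half this angle, whatever the lens; pixels are square), "cx", "cy" (the principal point, pixels), "dist" ([k1, k2, p1, p2, k3] as OpenCV has them; the pictures are not rectified), "R" (3x3) and "t" (3): a world point X has camera coordinates R X + t. Camera axes: x right, y down, z forward; pixel columns grow to the right and rows downward; lengths in m; the calibration is good to about 2 mm. A picture is of the moment at which its call begins. There is no depth.
- hand_in(): hands the job in, once; it reports no verdict.
Trained networks look in a picture, given as the dict that the camera call returned (one of the last four; its "shot" number tells which), for a name from the list of things; names that differ only in an ending like _2 or _b are one class to them, and where a whole thing is asked for, a point or a joint stands for the part that bears it (a point fixed in the world has none). Each returns a list of dicts, best first, with "conf" (0 to 1); they miss things now and then, are a little off and sometimes report something else, mostly with a low value. They report only what shows in the picture. A call takes as long as a camera call. They do not tell look-alikes from the thing itself.
- look_for(picture, name): "bbox" ([left, top, right, bottom] in pixels, round what is visible of it).
- pinpoint(picture, name): "location" ([column, row] in pixels: a listed point, or the origin of a listed thing).
The state is a dict: "clock": time; "joints": joint angles; "joint_velocities": joint speeds; "joint_torque": joint torques, N m; "position": TCP position; "orientation": TCP orientation; "ft_force": force on the tool from outside, world axes, zero at the start; "moment": the same for the moment, N m; "width": finger opening in m.
Only numpy, scipy, OpenCV 4.12 (cv2) and the standard library are available. Lean on these libraries where they do the work, as an engineer would, in place of code of your own. Each camera call takes 0.05 s, during which the arm holds its last target.

TASK

Put the blender jar (the steel one with the bar grip on its lid) on the blender base, turned so that the cross rib under it drops into the slots of the drive hub, and push it fully home before you let go of it. Then switch the blender on by pushing the paddle under the front overhang of the base all the way up from below, and leave it up. Leave everything else on the counter where it stands.

Things in the scene. Friction and masses are not known exactly. Their poses are not given: they have to be found in the camera images.
- jar_mid (a point): Centre, half-way up, of the loose blender jar: round, steel, 171 mm tall, 72 mm diameter low down, 86 mm at its black lid, about 0.5 kg. On the lid stands a bar grip 64 mm long (along this x), 18 mm thick (along y), 36 mm high, from 49.5 to 85.5 mm above this point: pinch it across its thickness. z is up.
- jar_foot (a point): Centre of the jar's lowest level, 85.5 mm below jar_mid. Here is the cross rib, 15 mm deep: two ribs 9 mm thick and 60 mm long, one along x and one along y, with rounded lower edges. It comes to lie at hub_seat.
- hub_seat (a point): Centre of the black drive hub (84 mm diameter) on the blender base, at the level where the jar's rib rests when home, 143 mm above the counter. Four square dogs rise 12 mm above it and leave two crossing slots 13 mm wide, along this x and y; any of the four quarter turns meshes. The hub turns about z with slight friction (0.03 N m) and starts at any angle.
- lip (a point): Middle of the lower front edge of the fixed steel blender base's overhanging deck, 118 mm above the counter. Deck: 17 mm thick, 150 mm wide (y), 195 mm deep (x). x points from the front edge into the machine, z up. It overhangs the front wall by 48 mm; the hub's axis is 110 mm behind the edge. Its front faces the robot's right, where the space is free.
- paddle_edge (a point): Middle of the free edge of the switch paddle, a black flap 166 mm wide, 40 mm long, 6 mm thick under the overhang (8 mm shows at each side). Off: 8 mm behind and 54 mm below the lip edge, 64 mm above the counter. Hinge: 48 mm behind and 48 mm below the lip edge. Fingertips fit beneath it, coming from in front, pointing forward and down at about 45 degrees.
- paddle (a joint): Angle of the switch paddle in rad: 0 off (drooping 9 degrees), 0.55 fully on (raised 23 degrees, free edge then 11 mm behind and 32 mm below the lip edge, a rise of 22 mm). Grows as the free edge is pushed up; 2 to 5 N from the fingertips lifts it; it stays where it is left by friction.
- canister_mid (a point): Centre of a steel storage canister, 154 mm tall, 86 mm diameter, with a small round knob on a black lid and no rib underneath. Half-way up its height. Not to be moved.
- pitcher: Steel milk pitcher, 90 mm diameter, 100 mm tall, origin under its centre. Not to be moved.
- syrup: Amber syrup bottle, 68 mm diameter, 200 mm tall, origin under its centre. Not to be moved.
- cup: Cardboard takeaway cup, 84 mm wide at the rim, 100 mm tall, origin under its centre. Not to be moved.
- tamper: Steel coffee tamper, 58 mm diameter, 85 mm tall, origin under its centre. Not to be moved.
- spoon: Steel spoon, 160 mm long, lying on the counter, origin under its middle. Not to be moved.
- saucer: White saucer, 130 mm diameter, 20 mm tall, origin under its centre. Not to be moved.
There are look-alikes about, which are no part of the job. What is shaped like the part that bears jar_mid but pink or turquoise is not meant.

How it is judged:
By the outcome, as a careful person would: the job done as asked, in the order asked, and still so for the second after the job is handed in, with the robot touching nothing.
It also fails if it takes over 62 s, if anything falls off the work surface, if the arm or the gripper's body presses on something with over 40 N, if the wrist force passes 120 N, or if a joint passes its speed limit or range.

## Working session

There is one attempt and no reset: what is moved stays moved. The work goes in short steps, Python scripts to look and compute and a tool call to move; the robot and the scene stay as the last step left them, time stands still between calls to the robot, and variables do not carry over. Pictures are saved under pics/ and viewed, and the job is handed in when it is done.

Besides the shell and the picture viewer there is one more tool, called after ">>>" by a JSON object that holds its "fn" and its "kwargs". jog_arm: Moves the arm, as the interface text tells. Its arguments: {"type":"object","properties":{"series":{"type":"string"},"force":{"type":"number"}},"required":["series"]}

```bash
ls; mkdir -p pics; python3 - <<'E'
from plant import *
import cv2
o=get_obs(); print(o)
for n in ["scene","side","wrist"]:
    f=grab_frame(n); cv2.imwrite(f"pics/{n}0.png",f["color"])
    print(n,f["vertical_fov"],f["cx"],f["cy"],f["dist"],f["R"],f["t"],f["shot"])
    for nm in ["jar_mid","jar_foot","hub_seat","lip","paddle_edge","canister_mid"]:
        print(nm,[(round(d["conf"],2),[round(v) for v in d["location"]]) for d in pinpoint(f,nm)])
E
```

```text
pics
{'clock': 0.0, 'joints': array([-1.20976605e-01,  2.76597729e-01,  1.50609026e+00, -1.44864406e-05,
        1.36069748e+00, -1.20982566e-01]), 'joint_velocities': array([-0.00111337, -0.00157125,  0.00024481, -0.00123344, -0.00254246,
        0.00094306]), 'joint_torque': array([ 1.66144628e-04, -4.04588020e+01, -2.37234324e+01,  7.02253589e-02,
        3.46444664e-02, -1.77189750e-04]), 'position': array([5.74467192e-01, 6.74229309e-05, 2.15620252e-01]), 'orientation': array([-1.57257775e+00,  2.02312284e-04, -1.57078751e+00]), 'ft_force': array([-0.39755874,  0.12436136,  0.6114775 ]), 'moment': array([-0.02031492, -0.04929177,  0.02802558]), 'width': 0.09407023489023855}
scene 55.46077630440652 276.84450972084005 212.85443775345954 [-0.10339193  0.          0.          0.          0.        ] [[-0.53771068  0.84308494 -0.00866077]
 [ 0.72182153  0.45501319 -0.52147548]
 [-0.43570736 -0.28665447 -0.85322231]] [ 0.34093617 -0.34799303  1.33813827] 1
jar_mid [(0.87, [183, 119]), (0.81, [122, 178]), (0.75, [195, 177]), (0.64, [141, 214]), (0.59, [252, 249])]
jar_foot [(0.94, [196
[... 513 characters left out ...]
 199]), (0.7, [400, 350])]
jar_foot [(0.81, [391, 363]), (0.8, [382, 311]), (0.79, [314, 315]), (0.79, [314, 221])]
hub_seat [(0.6, [235, 150])]
lip [(0.6, [240, 186]), (0.47, [232, 328])]
paddle_edge []
canister_mid [(0.63, [231, 327]), (0.63, [235, 128])]
wrist 66.57020279106648 277.7931527916151 209.09988008763958 [-0.06005372  0.          0.          0.          0.        ] [[ 9.99999823e-01  4.28286752e-04  4.11804548e-04]
 [ 3.05448612e-04 -9.65075837e-01  2.61970486e-01]
 [ 5.09621108e-04 -2.61970314e-01 -9.65075797e-01]] [-0.57495347 -0.02836706  0.39067828] 3
jar_mid []
jar_foot [(0.63, [290, 379])]
hub_seat [(0.78, [215, 15])]
lip [(0.82, [204, 164])]
paddle_edge []
canister_mid []
```

View pics/scene0.png

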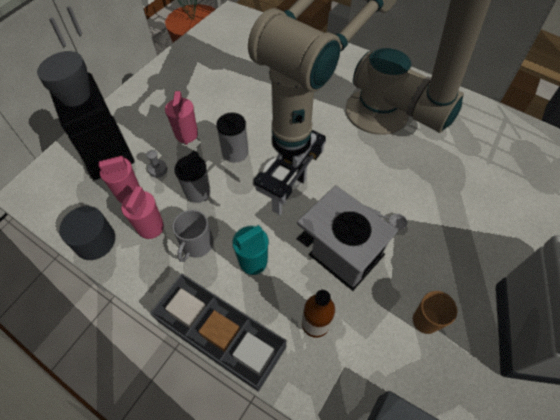

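View pics/side0.png

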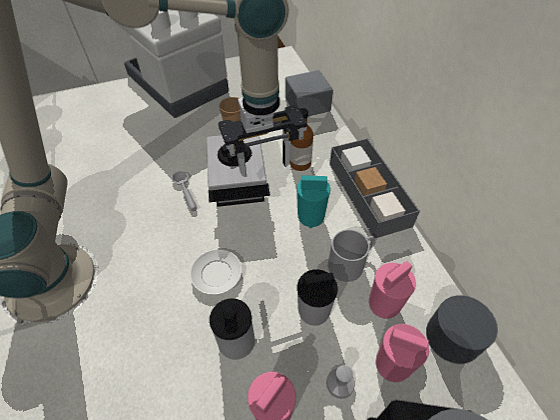

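View pics/wrist0.png

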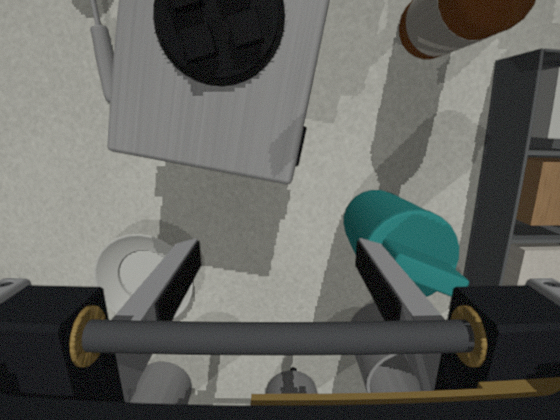

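```bash
python3 - <<'E'
import cv2,numpy as np
a=cv2.imread("pics/scene0.png");b=cv2.imread("pics/side0.png")
c=lambda im,x,y:cv2.resize(np.clip(im[y:y+90,x:x+120].astype(float)*2.2,0,255).astype('uint8'),(400,300),interpolation=cv2.INTER_CUBIC)
cv2.imwrite("pics/crop0.png",np.vstack([np.hstack([c(a,160,100),c(a,140,140)]),np.hstack([c(b,180,280),c(b,260,250)])]))
E
```

```text
(no output)
```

View pics/crop0.png

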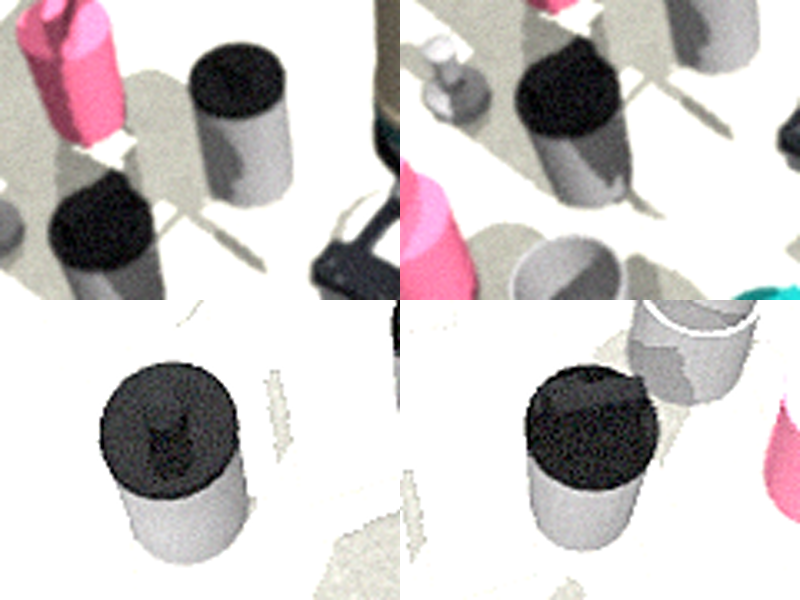

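Candidates: steel at scene (195,177) / side (317,298) has the bar grip, so it is the jar. Steel at scene (233,134) / side (231,327) has a round knob, so it is the canister. The pink ones at scene (183,119), (122,178), (141,214) and the turquoise one at (252,249) are excluded. The crop confirms the bar grip on the chosen jar.

```bash
cat > h.py <<'E'
from plant import *
import cv2,numpy as np
from scipy.optimize import least_squares
from scipy.spatial.transform import Rotation as Rn
def K(f):
    F=f["color"].shape[0]/2/np.tan(np.radians(f["vertical_fov"]/2)); return np.array([[F,0,f["cx"]],[0,F,f["cy"]],[0,0,1.]])
def proj(f,X):
    return cv2.projectPoints(np.atleast_2d(np.array(X,float)),cv2.Rodrigues(np.array(f["R"]))[0],np.array(f["t"],float),K(f),np.array(f["dist"],float))[0][:,0]
def ray(f,px):
    u=cv2.undistortPoints(np.array([[px]],float),K(f),np.array(f["dist"],float))[0,0]
    R=np.array(f["R"]);d=R.T@np.array([u[0],u[1],1]);return -R.T@np.array(f["t"]),d/np.linalg.norm(d)
def atz(f,px,z):
    o,d=ray(f,px);return o+d*(z-o[2])/d[2]
def tri(obs):
    A=[];b=[]
    for f,p in obs:
        o,d=ray(f,p);M=np.eye(3)-np.outer(d,d);A.append(M);b.append(M@o)
    X=np.linalg.lstsq(np.vstack(A),np.hstack(b),rcond=None)[0]
    return X,[np.round(proj(f,X)[0]-p,1) for f,p in obs]
def pp(f,n): return [(round(d["conf"],2),np.round(d["location"],1).tolist()) for d in pinpoint(f,n)]
def bb(f,n): return [(round(d["conf"],2),np.round(d["bbox"]).tolist()) for d in look_for(f,n)]
E
python3 - <<'E'
from h import *
np.set_printoptions(precision=4,suppress=True)
F={n:grab_frame(n) for n in ["scene","side","wrist"]}
for n,z in [("jar_mid",.0855),("jar_foot",0),("hub_seat",.143),("lip",.118),("canister_mid",.077),("pitcher",0),("syrup",0),("cup",0),("tamper",0),("spoon",0),("saucer",0)]:
    for c in F:
        for cf,l in pp(F[c],n): print(n,c,cf,l,atz(F[c],l,z)[:2])
print(bb(F["side"],"paddle"),bb(F["scene"],"paddle"),bb(F["wrist"],"paddle"))
print(get_obs()["clock"])
E
```

```text
jar_mid scene 0.98 [250.2, 250.4] [ 0.6945 -0.0377]
jar_mid scene 0.95 [120.0, 179.6] [ 0.7103 -0.4668]
jar_mid scene 0.66 [193.4, 179.3] [ 0.6004 -0.2914]
jar_mid scene 0.62 [142.4, 212.9] [ 0.757  -0.3378]
jar_mid scene 0.6 [181.8, 117.7] [ 0.4365 -0.4707]
jar_mid side 0.88 [397.3, 352.2] [ 0.7021 -0.4592]
jar_mid side 0.76 [315.5, 301.0] [ 0.5899 -0.3033]
jar_mid side 0.76 [313.5, 200.3] [ 0.6921 -0.0377]
jar_mid side 0.61 [389.5, 289.3] [ 0.7544 -0.3307]
jar_foot scene 0.89 [129.2, 198.5] [ 0.7158 -0.4636]
jar_foot scene 0.78 [198.5, 196.2] [ 0.5996 -0.2932]
jar_foot scene 0.72 [251.0, 263.8] [ 0.6942 -0.0422]
jar_foot scene 0.7 [156.2, 226.8] [ 0.7446 -0.3305]
jar_foot scene 0.67 [186.1, 141.4] [ 0.4543 -0.4605]
jar_foot side 0.83 [389.3, 364.0] [ 0.7055 -0.4568]
jar_foot side 0.82 [312.3, 217.3] [ 0.6971 -0.0293]
jar_foot side 0.63 [383.0, 310.5] [ 0.7513 -0.3417]
jar_foot side 0.59 [314.1, 312.1] [ 0.5964 -0.2924]
jar_foot wrist 0.75 [292.2, 383.6] [ 0.5966 -0.2996]
hub_seat scene 0.98 [348.7, 224.2] [0.5345 0.1399]
hub_seat scene 0.74 [318.1, 205.9] [0.5285 0.0532]
hub_seat s
[... 1057 characters left out ...]
57 [159.1, 171.4] [ 0.5925 -0.454 ]
tamper scene 0.56 [314.2, 325.9] [0.7484 0.1805]
tamper side 0.62 [338.3, 387.0] [ 0.5818 -0.4644]
tamper side 0.49 [215.2, 274.8] [ 0.3983 -0.1182]
spoon scene 0.72 [380.7, 215.9] [0.3777 0.1845]
spoon side 0.72 [183.7, 190.1] [0.375  0.1916]
spoon wrist 0.88 [103.8, 29.8] [0.38   0.1788]
spoon wrist 0.39 [149.6, 274.9] [ 0.4036 -0.1204]
saucer scene 0.75 [283.4, 174.4] [ 0.401  -0.1253]
saucer scene 0.48 [159.8, 170.9] [ 0.5899 -0.4534]
saucer side 0.66 [216.0, 271.8] [ 0.4022 -0.1104]
saucer wrist 0.56 [149.9, 272.9] [ 0.4043 -0.1175]
[(0.57, [206.0, 182.0, 269.0, 204.0])] [(0.55, [299.0, 229.0, 313.0, 249.0])] [(0.45, [295.0, 128.0, 308.0, 169.0])]
3.0
```

>>> {"fn": "jog_arm", "kwargs": {"series": "1 0 0.035 0.02 0; 1 0 0.035 0.02 0; 1 0 0.03 0.01 0; 1 0 0 0 0"}}

```text
clock: 3.33
position: [0.5743, 0.101, 0.2669]
orientation: [-1.574, 0.0, -1.577]
ft_force: [-0.4, -0.7, 0.4]
width: 0.094
```

```bash
python3 - <<'E'
from h import *
np.set_printoptions(precision=4,suppress=True)
o=get_obs();print(o["clock"],o["position"],o["orientation"])
f=grab_frame("wrist");s=grab_frame("side")
print(-np.array(f["R"]).T@f["t"])
import pickle;pickle.dump([f,s],open("hub.pkl","wb"))
for n,z in [("hub_seat",.143),("lip",.118)]:
    for cf,l in pp(f,n): print(n,cf,l,atz(f,l,z)[:2])
cv2.imwrite("pics/w1.png",f["color"])
c=proj(f,[.533,.147,.155])[0].astype(int);print(c)
x,y=np.maximum(c-75,0)
c2=np.clip(f["color"][y:y+150,x:x+150].astype(float)*3,0,255).astype('uint8')
cv2.imwrite("pics/w1c.png",cv2.resize(c2,(600,600*c2.shape[0]//c2.shape[1]),interpolation=cv2.INTER_CUBIC)); print(x,y)
E
```

```text
3.3333 [0.5743 0.101  0.2669] [-1.5739  0.0005 -1.5774]
[0.5751 0.1761 0.4351]
hub_seat 0.6 [228.5, 154.8] [0.5294 0.1483]
lip 0.66 [221.2, 251.4] [0.5129 0.0437]
[230 157]
155 82
```

View pics/w1.png

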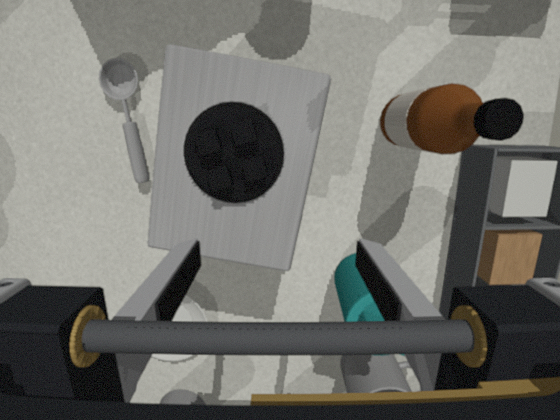

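View pics/w1c.png

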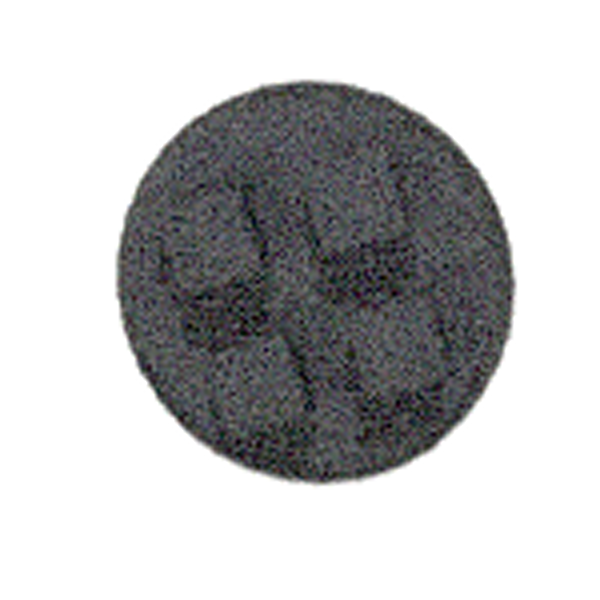

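```bash
python3 - <<'E'
from h import *
import pickle
np.set_printoptions(precision=4,suppress=True)
fs=[grab_frame("wrist") for _ in range(6)]
f=fs[0];f["color"]=np.mean([g["color"].astype(float) for g in fs],0)
pickle.dump(f,open("hubavg.pkl","wb"))
und=lambda P:proj(f,P)
def rect(z,c,half=.05,n=600):
    g=np.linspace(-half,half,n)
    X,Y=np.meshgrid(c[0]+g,c[1]-g)
    p=proj(f,np.c_[X.ravel(),Y.ravel(),np.full(X.size,z)]).astype(np.float32).reshape(n,n,2)
    return cv2.remap(f["color"].astype(np.float32),p[...,0],p[...,1],cv2.INTER_CUBIC)
# hub circle
g=f["color"].mean(2)
m=(g<45).astype('uint8');
n,l,st,ct=cv2.connectedComponentsWithStats(m)
k=l[155,230]; 
print("hub lbl",k,st[k],ct[k])
cs,_=cv2.findContours((l==k).astype('uint8'),cv2.RETR_EXTERNAL,cv2.CHAIN_APPROX_NONE)
P=cs[0][:,0].astype(float)
for z in (.143,.135):
    W=np.array([atz(f,p,z)[:2] for p in P]);h=cv2.convexHull(W.astype(np.float32))
    r=least_squares(lambda q:np.hypot(W[:,0]-q[0],W[:,1]-q[1])-q[2],[.533,.147,.042],loss='soft_l1',f_scale=.001).x
    print(z,"circle",r)
c=[.532,.148]
ims=[np.clip(rect(z,c)*5-20,0,255).astype('uint8') for z in (.155,)]
cv2.imwrite("pics/hubrect.png",ims[0])
# deck corners
for z in (.135,):
    for p in [(168,46),(329,75),(149,246),(290,268)]: print(p,atz(f,p,z))
print(get_obs()["clock"])
E
```

```text
hub lbl 4 [ 185   95  100  102 8015] [234.4983 145.3547]
0.143 circle [0.5337 0.1493 0.0446]
0.135 circle [0.5326 0.1487 0.0458]
(168, 46) [0.4785 0.2363 0.135 ]
(329, 75) [0.6177 0.2102 0.135 ]
(149, 246) [0.4415 0.0518 0.135 ]
(290, 268) [0.5836 0.0272 0.135 ]
3.8333
```

View pics/hubrect.png

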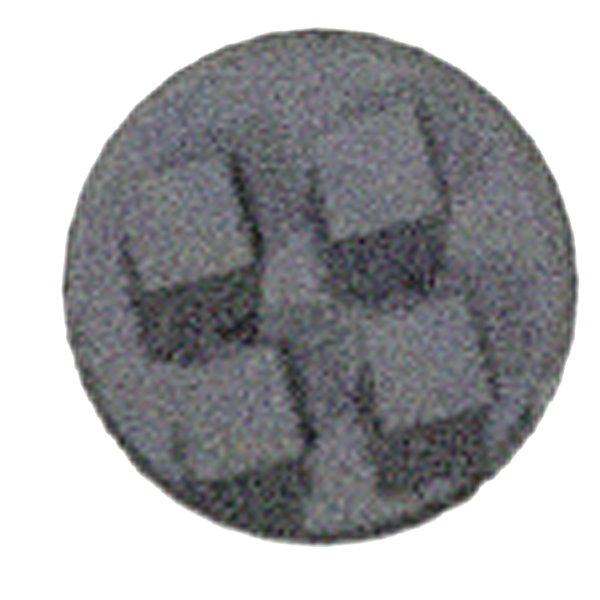

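>>> {"fn": "jog_arm", "kwargs": {"series": "1 0.002 -0.04 0.006 0;1 0.002 -0.04 0.006 0;1 0.002 -0.04 0.006 0;1 0.002 -0.04 0.006 0;1 0.003 -0.04 0.006 0;1 0.003 -0.04 0.006 0;1 0.003 -0.04 0 0;1 0.003 -0.04 0 0;1 0.003 -0.04 0 0;1 0 -0.02 0 0;1 0 0 0 0"}}

```text
clock: 4.75
position: [0.5918, -0.3009, 0.299]
orientation: [-1.581, -0.003, -1.582]
ft_force: [-0.8, 0.2, 1.1]
width: 0.0939
```

```bash
python3 - <<'E'
from h import *
import pickle
np.set_printoptions(precision=4,suppress=True)
o=get_obs();print(o["clock"],o["position"],o["orientation"],o["joints"])
fs=[grab_frame("wrist") for _ in range(4)]
f=fs[0]
for n,z in [("jar_mid",.0855),("jar_foot",0.)]:
    for cf,l in pp(fs[-1],n): print(n,cf,l,atz(f,l,z)[:2])
f["color"]=np.mean([g["color"].astype(float) for g in fs],0)
pickle.dump(f,open("jaravg.pkl","wb"))
cv2.imwrite("pics/w2.png",f["color"])
def rect(z,c,half=.06,n=600):
    g=np.linspace(-half,half,n)
    X,Y=np.meshgrid(c[0]+g,c[1]-g)
    p=proj(f,np.c_[X.ravel(),Y.ravel(),np.full(X.size,z)]).astype(np.float32).reshape(n,n,2)
    return cv2.remap(f["color"].astype(np.float32),p[...,0],p[...,1],cv2.INTER_CUBIC)
cv2.imwrite("pics/jarrect.png",np.clip(rect(.171,[.598,-.297])*4-20,0,255))
E
```

```text
4.75 [ 0.5918 -0.3009  0.299 ] [-1.5808 -0.0029 -1.5822] [-0.5707  0.3907  1.1337 -0.0078  1.6242 -0.5597]
jar_mid 0.73 [168.6, 311.6] [ 0.4367 -0.4755]
jar_mid 0.64 [363.2, 310.4] [ 0.7043 -0.4744]
jar_foot 0.93 [388.0, 198.8] [ 0.7543 -0.3387]
jar_foot 0.83 [353.5, 280.7] [ 0.7094 -0.4747]
jar_foot 0.65 [181.0, 282.4] [ 0.4284 -0.4764]
jar_foot 0.19 [369.1, 111.5] [ 0.7182 -0.2121][ WARN:0@5.998] global loadsave.cpp:1063 imwrite_ Unsupported depth image for selected encoder is fallbacked to CV_8U.
```

View pics/w2.png

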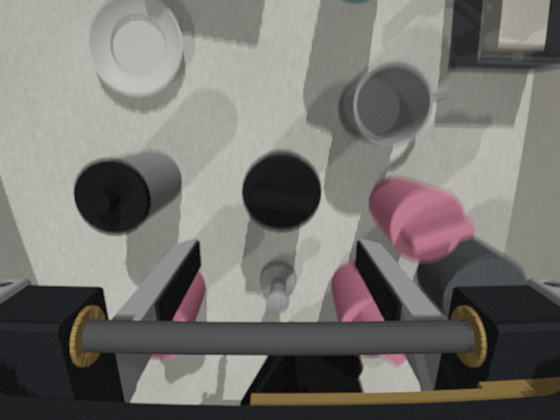

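View pics/jarrect.png

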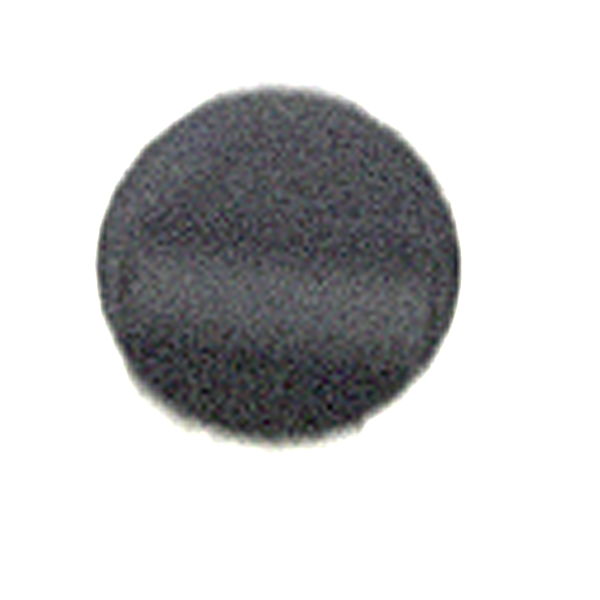

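```bash
python3 - <<'E'
from h import *
np.set_printoptions(precision=4,suppress=True)
fs=[grab_frame("wrist") for _ in range(8)]
f=fs[-1]
o=get_obs();print(o["clock"],o["position"],o["orientation"])
f["color"]=np.mean([g["color"].astype(float) for g in fs],0)
def rect(z,c,half=.05,n=500):
    g=np.linspace(-half,half,n)
    X,Y=np.meshgrid(c[0]+g,c[1]-g)
    p=proj(f,np.c_[X.ravel(),Y.ravel(),np.full(X.size,z)]).astype(np.float32).reshape(n,n,2)
    return cv2.remap(f["color"].astype(np.float32),p[...,0],p[...,1],cv2.INTER_LINEAR)
r=rect(.171,[.596,-.295]).mean(2)
r=cv2.GaussianBlur(r,(0,0),4)
print(np.percentile(r,[1,10,25,50]))
im=np.clip((r-8)*9,0,255).astype('uint8')
cv2.imwrite("pics/jr2.png",im)
# silhouette circle of lid z=.135
g=f["color"].mean(2);m=(g<50).astype('uint8');n,l,st,ct=cv2.connectedComponentsWithStats(m)
k=l[190,281];print(st[k],ct[k]);cs,_=cv2.findContours((l==k).astype('uint8'),cv2.RETR_EXTERNAL,cv2.CHAIN_APPROX_NONE)
W=np.array([atz(f,p.astype(float),.135)[:2] for p in cs[0][:,0]])
print(least_squares(lambda q:np.hypot(W[:,0]-q[0],W[:,1]-q[1])-q[2],[.6,-.3,.042],loss='soft_l1',f_scale=.001).x)
E
```

```text
5.45 [ 0.5926 -0.2951  0.3003] [-1.5797 -0.0012 -1.5761]
[ 17.709   21.717   26.0866 111.1189]
[ 242  157   77   76 4563] [280.2792 194.4539]
[ 0.5936 -0.2955  0.0407]
```

View pics/jr2.png

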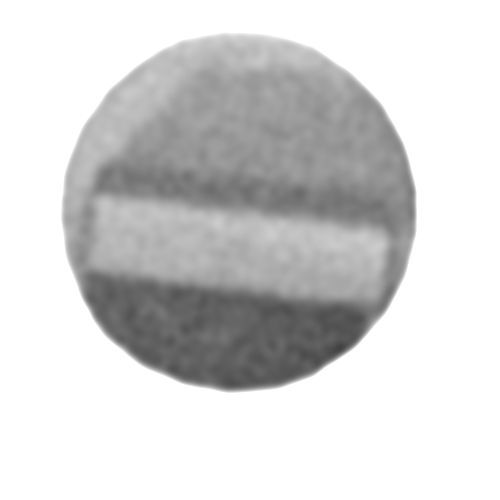

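>>> {"fn": "jog_arm", "kwargs": {"series": "0.6 0 0 0 7;0.6 0 0 0 7;0.6 0 0 0 7;0.6 0 0 0 7;0.6 0 0 0 7;0.6 0 0 0 7;0.6 0 0 0 7;0.6 0 0 0 7;0.6 0 0 0 7;0.6 0 0 0 7;0.6 0 0 0 7;0.6 0 0 0 7;0.6 0 0 0 0"}}

```text
clock: 6.53
position: [0.5927, -0.2944, 0.3]
orientation: [-1.579, -0.001, -0.071]
ft_force: [0.0, -0.4, 0.2]
width: 0.0563
```

```bash
cat > st.py <<'E'
from h import *
np.set_printoptions(precision=4,suppress=True)
def st():
    o=get_obs();R=Rn.from_euler('xyz',o["orientation"]).as_matrix()
    z=R[:,2];y=R[:,1]
    print(round(o["clock"],2),"pos",o["position"],"jawyaw",np.degrees(np.arctan2(z[1],z[0])).round(2),"approach",y,"F",o["ft_force"],"w",round(o["width"],4),"j",o["joints"].round(3))
if __name__=="__main__": st()
E
python3 st.py
```

```text
6.53 pos [ 0.5927 -0.2944  0.3   ] jawyaw 85.92 approach [-0.0001 -0.0087 -1.    ] F [ 0.0436 -0.3937  0.1899] w 0.0563 j [-0.562  0.38   1.148 -0.007  1.609 -2.062]
```

>>> {"fn": "jog_arm", "kwargs": {"series": "0.6 0.001 -0.001 -0.035 -2;0.6 0 0 -0.035 0;0.6 0 0 -0.03 0;0.6 0 0 -0.02 0;0.6 0 0 0 0;0.6 0 0 0 0"}}

```text
clock: 7.03
position: [0.5945, -0.2958, 0.179]
orientation: [-1.583, -0.008, -0.126]
ft_force: [0.6, 0.0, -0.1]
width: 0.0564
```

```bash
python3 st.py; python3 - <<'E'
from h import *
f=grab_frame("wrist");s=grab_frame("side")
cv2.imwrite("pics/g1.png",np.clip(np.hstack([f["color"][100:400,100:460],s["color"][180:380,200:440].repeat(1,0)[:,:]] if 0 else [f["color"]]).astype(float)*1.5,0,255))
x=s["color"][200:350,240:400];cv2.imwrite("pics/g1s.png",np.clip(cv2.resize(x,(640,600),interpolation=cv2.INTER_CUBIC).astype(float)*2,0,255))
E
```

```text
7.03 pos [ 0.5945 -0.2958  0.179 ] jawyaw 82.76 approach [ 0.0062 -0.0127 -0.9999] F [ 0.5532  0.0171 -0.0751] w 0.0564 j [-0.562  0.424  1.371 -0.008  1.334 -2.005][ WARN:0@2.425] global loadsave.cpp:1063 imwrite_ Unsupported depth image for selected encoder is fallbacked to CV_8U.
```

View pics/g1.png

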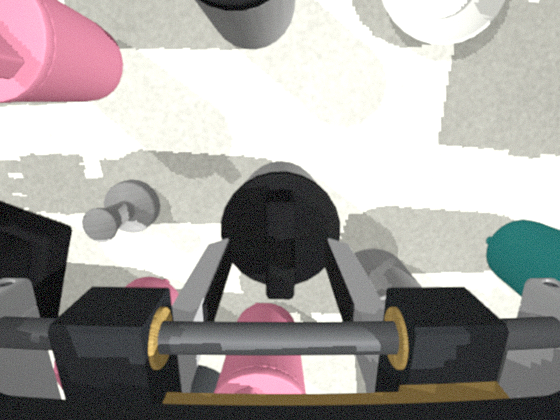

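View pics/g1s.png

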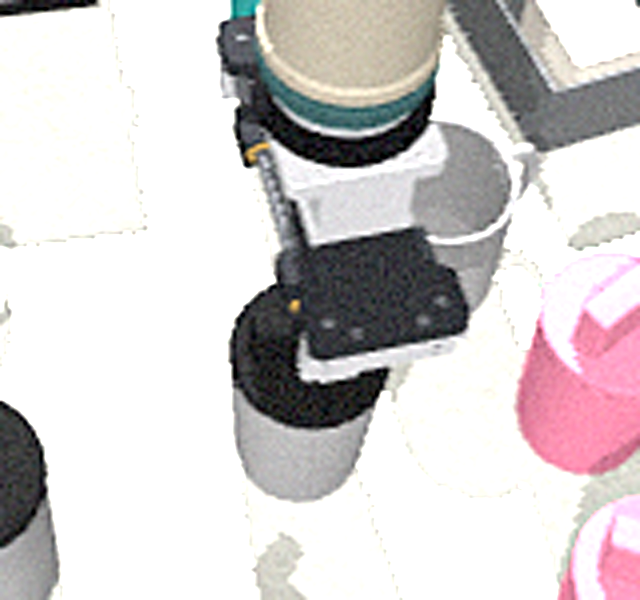

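>>> {"fn": "jog_arm", "kwargs": {"series": "0.6 0 0 -0.016 1;0.6 0 0 -0.012 0;0.6 0 0 0 0;0 0 0 0 0;0 0 0 0 0;0 0 0 0 0;0 0 0 0 0;0 0 0 0 0", "force": 45}}

```text
clock: 7.8
position: [0.6022, -0.3005, 0.1658]
orientation: [-1.594, -0.031, -0.111]
ft_force: [0.0, -0.1, -0.7]
width: 0.0267
```

```bash
python3 st.py
```

```text
7.8 pos [ 0.6022 -0.3005  0.1658] jawyaw 83.61 approach [ 0.0285 -0.0264 -0.9992] F [ 0.02   -0.0777 -0.7451] w 0.0267 j [-0.562  0.43   1.394 -0.007  1.279 -2.02 ]
```

>>> {"fn": "jog_arm", "kwargs": {"series": "0.6 0 0 0 0;0.6 0 0 0 0;0.6 -0.004 0.002 0.012 0;0.6 0 0 0 0"}}

```text
clock: 8.13
position: [0.5982, -0.2985, 0.1796]
orientation: [-1.594, -0.032, -0.111]
ft_force: [0.5, -0.4, 0.6]
width: 0.0499
```

```bash
python3 st.py
```

```text
8.13 pos [ 0.5982 -0.2985  0.1796] jawyaw 83.6 approach [ 0.0293 -0.0269 -0.9992] F [ 0.4934 -0.4344  0.6264] w 0.0499 j [-0.563  0.415  1.385 -0.007  1.303 -2.021]
```

```bash
python3 - <<'E'
from h import *
f=grab_frame("wrist");s=grab_frame("side");c=grab_frame("scene")
cv2.imwrite("pics/g2.png",np.clip(f["color"].astype(float)*1.5,0,255).astype('uint8'))
x=s["color"][200:350,240:400];y=c["color"][100:250,120:280]
cv2.imwrite("pics/g2s.png",np.clip(np.hstack([cv2.resize(q,(400,375),interpolation=cv2.INTER_CUBIC) for q in (x,y)]).astype(float)*2,0,255).astype('uint8'))
E
```

```text
(no output)
```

View pics/g2.png

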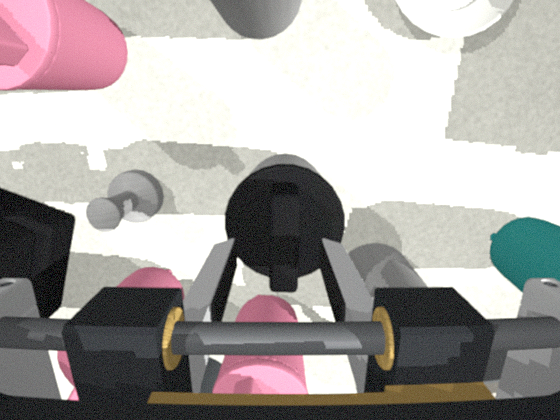

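View pics/g2s.png

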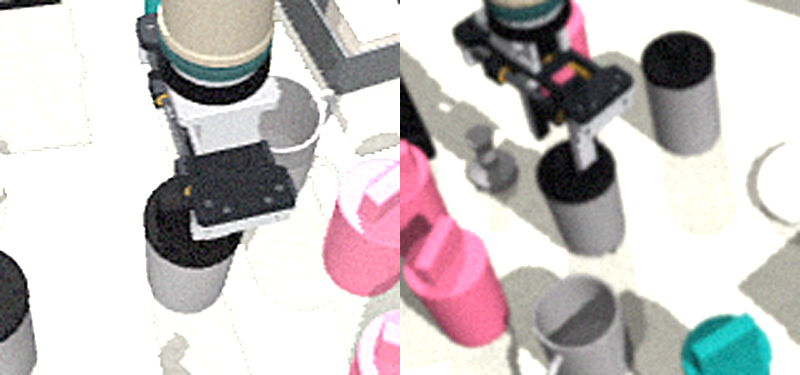

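>>> {"fn": "jog_arm", "kwargs": {"series": "0.6 -0.004 0.003 -0.01 0;0.6 0 0 0 0"}}

```text
clock: 8.45
position: [0.5936, -0.2951, 0.1668]
orientation: [-1.593, -0.029, -0.111]
ft_force: [0.5, 0.4, -0.5]
width: 0.0566
```

```bash
python3 st.py
```

```text
8.45 pos [ 0.5936 -0.2951  0.1668] jawyaw 83.6 approach [ 0.0268 -0.0252 -0.9993] F [ 0.4964  0.3864 -0.5423] w 0.0566 j [-0.562  0.416  1.415 -0.007  1.274 -2.02 ]
```

>>> {"fn": "jog_arm", "kwargs": {"series": "0.6 0 0 -0.01 0"}}

```text
clock: 8.53
position: [0.595, -0.296, 0.1586]
orientation: [-1.595, -0.034, -0.111]
ft_force: [-0.6, 0.6, 0.4]
width: 0.0566
```

```bash
python3 st.py
```

```text
8.53 pos [ 0.595  -0.296   0.1586] jawyaw 83.6 approach [ 0.0307 -0.0278 -0.9991] F [-0.5513  0.556   0.4079] w 0.0566 j [-0.562  0.421  1.428 -0.007  1.251 -2.019]
```

>>> {"fn": "jog_arm", "kwargs": {"series": "0.6 0 0 0.04 0;0.6 0 0 0.04 0;0.6 0 0 0 0;0.6 0 0 0 0"}}

```text
clock: 8.87
position: [0.5881, -0.2918, 0.2299]
orientation: [-1.585, -0.013, -0.111]
ft_force: [0.3, 0.9, 0.1]
width: 0.0564
```

```bash
python3 st.py
```

```text
8.87 pos [ 0.5881 -0.2918  0.2299] jawyaw 83.61 approach [ 0.0116 -0.0157 -0.9998] F [0.2888 0.8553 0.0503] w 0.0564 j [-0.562  0.384  1.31  -0.007  1.43  -2.021]
```

>>> {"fn": "jog_arm", "kwargs": {"series": "0.6 0 0 0.041 0;0.6 0 0 0.041 0;0.6 0 0 0 0;0.6 0 0 0 0"}}

```text
clock: 9.2
position: [0.586, -0.2906, 0.308]
orientation: [-1.581, -0.004, -0.111]
ft_force: [-0.4, 0.0, -0.3]
width: 0.0563
```

```bash
python3 st.py
```

```text
9.2 pos [ 0.586  -0.2906  0.308 ] jawyaw 83.61 approach [ 0.0028 -0.0101 -0.9999] F [-0.4347  0.0381 -0.2603] w 0.0563 j [-0.563  0.364  1.154 -0.007  1.616 -2.022]
```

>>> {"fn": "jog_arm", "kwargs": {"series": "0.6 0.004 -0.002 -0.03 0;0.6 0.004 -0.002 -0.03 0;0.6 0 0 -0.028 0;0.6 0 0 -0.02 0;0.6 0 0 -0.014 0;0.6 0 0 -0.01 0;0.6 0 0 -0.007 0;0.6 0 0 -0.004 0;0.6 0 0 -0.002 0;0.6 0 0 -0.001 0"}}

```text
clock: 10.03
position: [0.5914, -0.2921, 0.1463]
orientation: [-1.576, 0.001, -0.112]
ft_force: [-1.2, 1.4, 6.7]
width: 0.0564
```

```bash
python3 st.py
```

```text
10.03 pos [ 0.5914 -0.2921  0.1463] jawyaw 83.58 approach [-0.0018 -0.005  -1.    ] F [-1.1903  1.428   6.7031] w 0.0564 j [-0.561  0.444  1.421 -0.005  1.276 -2.018]
```

>>> {"fn": "jog_arm", "kwargs": {"series": "0.6 0.002 -0.002 0.003 0;0 0 0 0.001 0;0 0 0 0 0;0 0 0 0 0;0 0 0 0 0;0 0 0 0 0;0 0 0 0 0;0 0 0 0 0;0 0 0 0 0", "force": 50}}

```text
clock: 10.78
position: [0.5943, -0.2945, 0.1509]
orientation: [-1.576, -0.001, -0.112]
ft_force: [0.0, -0.0, 1.2]
width: 0.0178
```

```bash
python3 st.py
```

```text
10.78 pos [ 0.5943 -0.2945  0.1509] jawyaw 83.58 approach [ 0.0002 -0.0057 -1.    ] F [ 0.0359 -0.0308  1.2339] w 0.0178 j [-0.562  0.445  1.408 -0.005  1.286 -2.02 ]
```

>>> {"fn": "jog_arm", "kwargs": {"series": "0 0 0 0.01 0;0 0 0 0.025 0;0 0 0 0.035 0;0 0 0 0.035 0;0 0 0 0.035 0;0 0 0 0.025 0;0 0 0 0.015 0;0 0 0 0.008 0;0 0 0 0.004 0;0 0 0 0.001 0"}}

```text
clock: 11.62
position: [0.5859, -0.2901, 0.3438]
orientation: [-1.567, 0.023, -0.112]
ft_force: [0.2, -0.2, -3.9]
width: 0.0174
```

```bash
python3 st.py
```

```text
11.62 pos [ 0.5859 -0.2901  0.3438] jawyaw 83.57 approach [-0.0223  0.0063 -0.9997] F [ 0.2186 -0.1668 -3.9108] w 0.0174 j [-0.562  0.38   1.045 -0.007  1.739 -2.022]
```

>>> {"fn": "jog_arm", "kwargs": {"series": "0 0 0.015 0 0;0 -0.004 0.03 0 1;0 -0.005 0.04 0 2;0 -0.005 0.04 0 2;0 -0.005 0.04 0 2;0 -0.005 0.04 0 2;0 -0.005 0.04 0 2;0 -0.005 0.04 0 2;0 -0.005 0.04 0 2;0 -0.005 0.04 0 2;0 -0.004 0.03 0 2;0 -0.002 0.02 0 1;0 0 0.012 0 0.5;0 0 0.007 0 0;0 0 0.003 0 0;0 0 0.001 0 0"}}

```text
clock: 12.95
position: [0.5126, 0.1686, 0.3152]
orientation: [-1.547, 0.072, 0.265]
ft_force: [-1.6, 1.1, -4.1]
width: 0.0177
```

```bash
python3 st.py
```

```text
12.95 pos [0.5126 0.1686 0.3152] jawyaw 105.08 approach [-0.0762  0.0045 -0.9971] F [-1.5764  1.1098 -4.1134] w 0.0177 j [ 0.176  0.226  1.337  0.018  1.653 -1.658]
```

>>> {"fn": "jog_arm", "kwargs": {"series": "0 0 -0.005 0.02 0;0 0 -0.005 0.025 0;0 0 -0.005 0.02 0;0 0 -0.004 0.012 0;0 0 -0.002 0.007 0;0 0 0 0.004 0;0 0 0 0.002 0;0 0.03 0 -0.03 0;0 0 0 0 0;0 0 0 0 0"}}

```text
clock: 13.78
position: [0.5412, 0.1399, 0.373]
orientation: [-1.549, 0.084, 0.253]
ft_force: [-0.1, 0.7, -3.5]
width: 0.0176
```

```bash
python3 st.py
```

```text
13.78 pos [0.5412 0.1399 0.373 ] jawyaw 104.42 approach [-0.0867 -0.0003 -0.9962] F [-0.1237  0.6981 -3.4698] w 0.0176 j [ 0.122  0.259  1.156  0.01   1.812 -1.7  ]
```

Try abrupt down moves to remove the inward tilt.

>>> {"fn": "jog_arm", "kwargs": {"series": "0 0 0 -0.025 0;0 0 0 0 0;0 0 0 0 0"}}

```text
clock: 14.03
position: [0.5405, 0.1395, 0.3444]
orientation: [-1.549, 0.09, 0.253]
ft_force: [0.6, 0.1, -3.2]
width: 0.0173
```

```bash
python3 st.py
```

```text
14.03 pos [0.5405 0.1395 0.3444] jawyaw 104.36 approach [-0.0926 -0.0011 -0.9957] F [ 0.5751  0.1348 -3.1724] w 0.0173 j [ 0.121  0.263  1.219  0.01   1.752 -1.7  ]
```

>>> {"fn": "jog_arm", "kwargs": {"series": "0 -0.008 0 0.004 0;0 -0.012 0 0.004 0;0 -0.012 0 0.004 0;0 -0.012 0 0.004 0;0 -0.012 0 0.002 0;0 -0.012 0 0 0;0 -0.012 0 0 0;0 -0.008 0 0 0;0 -0.004 0 0 0;0 0 0 0 0"}}

```text
clock: 14.87
position: [0.4359, 0.1399, 0.371]
orientation: [-1.549, 0.081, 0.254]
ft_force: [0.3, -0.1, -4.5]
width: 0.0175
```

```bash
python3 st.py
```

```text
14.87 pos [0.4359 0.1399 0.371 ] jawyaw 104.45 approach [-0.0838  0.0005 -0.9965] F [ 0.2549 -0.0553 -4.4548] w 0.0175 j [ 0.148  0.092  1.371  0.013  1.761 -1.674]
```

>>> {"fn": "jog_arm", "kwargs": {"series": "0 0.035 0 0 0;0 0.04 0 0 0;0 0.01 0 0 0;0 0 0 0 0;0 0 0 0 0"}}

```text
clock: 15.28
position: [0.5224, 0.1398, 0.3699]
orientation: [-1.549, 0.082, 0.254]
ft_force: [-0.6, -0.3, -4.7]
width: 0.0177
```

```bash
python3 st.py
```

```text
15.28 pos [0.5224 0.1398 0.3699] jawyaw 104.48 approach [-0.0847  0.0003 -0.9964] F [-0.6447 -0.3366 -4.7158] w 0.0177 j [ 0.125  0.228  1.206  0.011  1.792 -1.697]
```

>>> {"fn": "jog_arm", "kwargs": {"series": "0 0 0 0.01 0;0 0 0 0.015 0;0 0 0 0.015 0;0 0 0 0.015 0;0 0 0 0.015 0;0 0 0 0.015 0;0 0 0 0.01 0;0 0 0 0.005 0;0 0 0 0 0"}}

```text
clock: 16.03
position: [0.5112, 0.1399, 0.48]
orientation: [-1.548, 0.087, 0.257]
ft_force: [0.5, -0.6, -4.9]
width: 0.0175
```

```bash
python3 st.py
```

```text
16.03 pos [0.5112 0.1399 0.48  ] jawyaw 104.59 approach [-0.0901  0.0002 -0.9959] F [ 0.5027 -0.6361 -4.9279] w 0.0175 j [ 0.127  0.236  0.933  0.013  2.061 -1.693]
```

>>> {"fn": "jog_arm", "kwargs": {"series": "0 0 0 -0.04 0;0 0 0 -0.04 0;0 0 0 0 0;0 0 0 0 0"}}

```text
clock: 16.37
position: [0.5059, 0.1397, 0.3986]
orientation: [-1.547, 0.088, 0.257]
ft_force: [-0.0, 0.1, -3.5]
width: 0.0177
```

```bash
python3 st.py
```

```text
16.37 pos [0.5059 0.1397 0.3986] jawyaw 104.63 approach [-0.0912  0.0002 -0.9958] F [-0.0107  0.1026 -3.451 ] w 0.0177 j [ 0.128  0.207  1.167  0.012  1.858 -1.696]
```

```bash
python3 - <<'E'
from h import *
s=grab_frame("side");c=grab_frame("scene")
x=s["color"][20:270,130:400];y=c["color"][80:330,200:470]
cv2.imwrite("pics/p1.png",np.clip(np.hstack([cv2.resize(q,(400,370),interpolation=cv2.INTER_CUBIC) for q in (x,y)]).astype(float)*1.8,0,255).astype('uint8'))
for f in (s,c): print(pp(f,"jar_foot"),pp(f,"jar_mid"))
E
```

```text
[(0.88, [312.5, 219.2]), (0.87, [212.7, 126.4]), (0.65, [382.9, 307.4]), (0.65, [389.9, 365.2])] [(0.91, [398.8, 349.6]), (0.75, [386.1, 289.6]), (0.65, [211.4, 99.1]), (0.62, [313.3, 200.2]), (0.54, [237.0, 129.3])]
[(0.98, [153.6, 227.9]), (0.94, [362.7, 188.3]), (0.9, [130.5, 198.7]), (0.65, [182.6, 141.6]), (0.65, [312.2, 324.7]), (0.55, [253.9, 262.5])] [(0.95, [120.9, 179.6]), (0.94, [182.4, 119.1]), (0.78, [369.6, 167.8]), (0.71, [251.5, 248.9]), (0.62, [142.4, 216.0]), (0.41, [232.6, 133.9])]
```

View pics/p1.png

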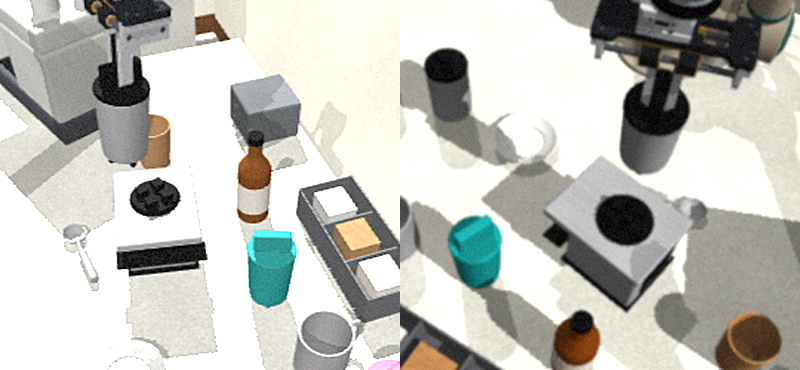

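>>> {"fn": "jog_arm", "kwargs": {"series": "0 0 -0.015 0 0;0 0.004 -0.03 0 -1;0 0.005 -0.04 0 -2;0 0.005 -0.04 0 -2;0 0.005 -0.04 0 -2;0 0.005 -0.04 0 -2;0 0.005 -0.04 0 -2;0 0.005 -0.04 0 -2;0 0.005 -0.04 0 -2;0 0.005 -0.04 0 -2;0 0.004 -0.03 0 -2;0 0 -0.02 0 -1;0 0 -0.01 0 0;0 0 0 0 0"}}

```text
clock: 17.83
position: [0.5658, -0.304, 0.4192]
orientation: [-1.558, 0.041, -0.103]
ft_force: [0.6, 0.2, -4.4]
width: 0.0178
```

```bash
python3 st.py
```

```text
17.83 pos [ 0.5658 -0.304   0.4192] jawyaw 84.06 approach [-0.0393  0.0167 -0.9991] F [ 0.5985  0.1814 -4.4228] w 0.0178 j [-0.596  0.385  0.859 -0.009  1.939 -2.067]
```

>>> {"fn": "jog_arm", "kwargs": {"series": "0 0 0.01 0 0.5;0 -0.001 0.02 0 1;0 -0.001 0.022 0 1;0 -0.001 0.022 0 1;0 -0.001 0.022 0 1;0 -0.001 0.022 0 1;0 -0.001 0.022 0 1;0 -0.001 0.022 0 1;0 -0.001 0.022 0 1;0 -0.001 0.022 0 1;0 -0.001 0.022 0 1;0 -0.001 0.022 0 1;0 -0.001 0.022 0 1;0 -0.001 0.022 0 1;0 -0.001 0.022 0 1;0 -0.001 0.022 0 1;0 -0.001 0.022 0 1;0 -0.001 0.022 0 1;0 -0.001 0.022 0 1;0 -0.001 0.02 0 1"}}

```text
clock: 19.5
position: [0.519, 0.1891, 0.4382]
orientation: [-1.534, 0.022, 0.32]
ft_force: [-0.2, -0.4, -4.8]
width: 0.0176
```

```bash
python3 st.py
```

```text
19.5 pos [0.519  0.1891 0.4382] jawyaw 108.28 approach [-0.0324  0.0283 -0.9991] F [-0.1719 -0.3983 -4.8141] w 0.0176 j [ 0.2    0.217  1.056  0.036  1.894 -1.679]
```

>>> {"fn": "jog_arm", "kwargs": {"series": "0 0.002 -0.004 -0.006 -0.5;0 0.003 -0.006 -0.012 -0.5;0 0.003 -0.006 -0.012 -0.5;0 0.003 -0.006 -0.012 -0.5;0 0.003 -0.006 -0.012 -0.5;0 0.003 -0.006 -0.012 -0.5;0 0.002 -0.006 -0.012 -0.3;0 0.001 -0.004 -0.01 0;0 0 -0.002 -0.006 0;0 0 0 -0.003 0;0 0 0 0 0"}}

```text
clock: 20.42
position: [0.5156, 0.1659, 0.3472]
orientation: [-1.521, 0.013, 0.304]
ft_force: [0.1, 0.7, -5.3]
width: 0.0176
```

```bash
python3 st.py;python3 - <<'E'
from h import *
s=grab_frame("side");c=grab_frame("scene")
print(pp(s,"jar_foot"),pp(s,"jar_mid"));print(pp(c,"jar_foot"),pp(c,"jar_mid"))
x=s["color"][50:200,160:310];y=c["color"][120:270,280:430]
cv2.imwrite("pics/p2.png",np.clip(np.hstack([cv2.resize(q,(400,400),interpolation=cv2.INTER_CUBIC) for q in (x,y)]).astype(float)*1.8,0,255).astype('uint8'))
E
```

```text
20.42 pos [0.5156 0.1659 0.3472] jawyaw 107.38 approach [-0.0273  0.0431 -0.9987] F [ 0.0897  0.7463 -5.2953] w 0.0176 j [ 0.15   0.188  1.309  0.047  1.665 -1.721]
[(0.96, [218.4, 134.4]), (0.93, [311.3, 217.0]), (0.87, [389.6, 366.1]), (0.77, [383.3, 309.2])] [(0.89, [219.3, 109.1]), (0.86, [388.4, 287.3]), (0.67, [314.5, 198.8]), (0.56, [396.4, 349.4])]
[(0.95, [250.7, 262.3]), (0.89, [185.8, 141.9]), (0.83, [368.9, 212.5]), (0.79, [130.4, 198.6]), (0.63, [153.5, 228.5])] [(0.95, [180.9, 117.6]), (0.72, [117.7, 181.8]), (0.71, [253.1, 251.2]), (0.67, [371.6, 192.6]), (0.56, [140.1, 214.5])]
```

View pics/p2.png

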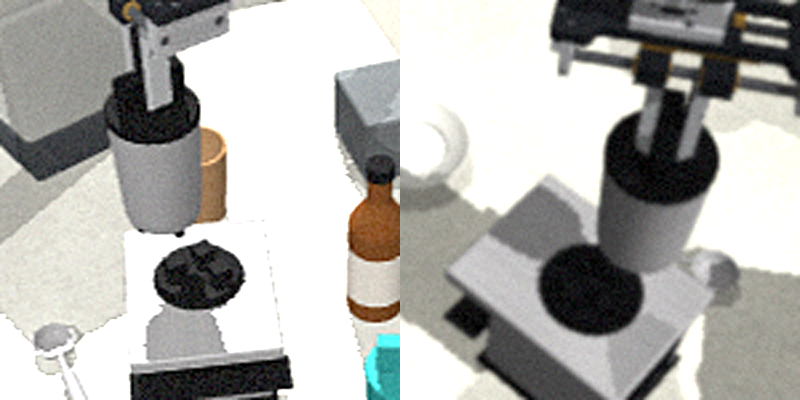

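```bash
python3 - <<'E'
from h import *
s=grab_frame("side");c=grab_frame("scene")
print(tri([(s,np.array([218.4,134.4])),(c,np.array([368.9,212.5]))]))
print(tri([(s,np.array([219.3,109.1])),(c,np.array([371.6,192.6]))]))
for X in ([.5115,.1724,.1964],[.5136,.1689,.282],[.5337,.1475,.143]): print(proj(s,X),proj(c,X))
E
```

```text
(array([0.50545292, 0.173079  , 0.18905671]), [array([1.3, 0.7]), array([ 1.4, -1. ])])
(array([0.51555703, 0.16499142, 0.2740878 ]), [array([0.8, 0.4]), array([ 0.8, -0.6])])
[[221.67886837 132.56981154]] [[369.50673811 211.63622647]]
[[218.50696378 106.11164462]] [[375.26958387 190.032227  ]]
[[234.3500675  151.84453291]] [[351.71015243 225.44781047]]
```

>>> {"fn": "jog_arm", "kwargs": {"series": "0 0.003 -0.003 -0.003 -0.3;0 0.004 -0.005 -0.003 -0.4;0 0.004 -0.005 -0.003 -0.4;0 0.004 -0.005 -0.003 -0.4;0 0.004 -0.004 -0.003 -0.4;0 0.002 -0.002 -0.002 -0.2;0 0.001 -0.001 0 0;0 0 0 0 0"}}

```text
clock: 21.48
position: [0.5428, 0.136, 0.3277]
orientation: [-1.523, 0.013, 0.26]
ft_force: [1.1, 0.2, -4.1]
width: 0.0173
```

```bash
python3 st.py
```

```text
21.48 pos [0.5428 0.136  0.3277] jawyaw 104.85 approach [-0.0246  0.0429 -0.9988] F [ 1.1335  0.1881 -4.0677] w 0.0173 j [ 0.09   0.22   1.313  0.045  1.629 -1.738]
```

>>> {"fn": "jog_arm", "kwargs": {"series": "0 -0.002 0.002 -0.002 0;0 -0.002 0.002 -0.003 0;0 0 0 -0.001 0;0 0 0 0 0"}}

```text
clock: 21.82
position: [0.5381, 0.1408, 0.3212]
orientation: [-1.522, 0.013, 0.26]
ft_force: [0.1, 0.2, -3.9]
width: 0.018
```

```bash
python3 st.py; python3 - <<'E'
from h import *
o=get_obs();R=Rn.from_euler('xyz',o["orientation"]).as_matrix();ft=o["position"]+.151*R[:,1];print("foot",ft)
S=[grab_frame("side") for _ in range(2)];C=[grab_frame("scene") for _ in range(2)]
hub=np.array([.5337,.1475,.143])
for n in ("jar_foot","jar_mid"):
  print(n,[min(d,key=lambda q:np.hypot(*(np.array(q[1])-proj(f,ft)[0]))) for f in S+C for d in [pp(f,n)]])
print(proj(S[0],[ft,hub]).round(1).tolist(),proj(C[0],[ft,hub]).round(1).tolist())
x=S[0]["color"][80:200,175:295];y=C[0]["color"][150:270,290:410]
cv2.imwrite("pics/p3.png",np.clip(np.hstack([cv2.resize(q,(400,400),interpolation=cv2.INTER_CUBIC) for q in (x,y)]).astype(float)*1.8,0,255).astype('uint8'))
E
```

```text
21.82 pos [0.5381 0.1408 0.3212] jawyaw 104.85 approach [-0.0252  0.0438 -0.9987] F [ 0.1321  0.1916 -3.9411] w 0.018 j [ 0.099  0.216  1.334  0.046  1.612 -1.73 ]
foot [0.53425923 0.14741671 0.17036962]
jar_foot [(0.78, [232.7, 145.5]), (0.86, [233.0, 146.8]), (0.87, [352.9, 222.5]), (0.6, [254.5, 264.2])]
jar_mid [(0.68, [229.3, 119.4]), (0.93, [231.2, 121.4]), (0.72, [358.1, 201.1]), (0.98, [358.1, 199.7])]
[[233.5, 144.2], [234.4, 151.8]] [[353.4, 219.7], [351.7, 225.4]]
```

View pics/p3.png

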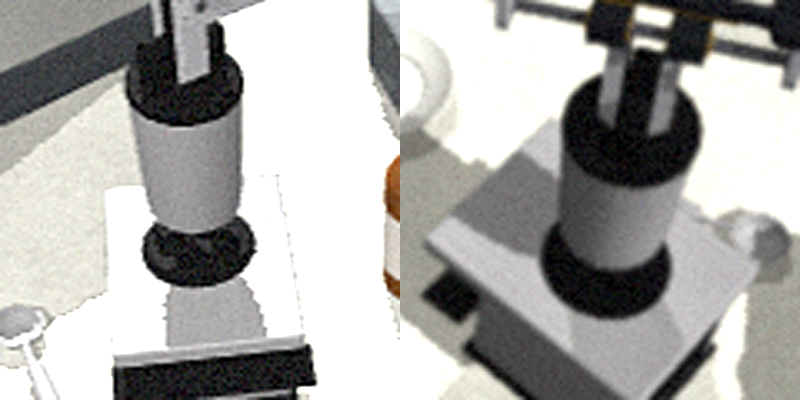

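>>> {"fn": "jog_arm", "kwargs": {"series": "0 0 0 -0.004 0;0 0 0 -0.005 0;0 0 0 -0.004 0;0 0 0 -0.001 0;0 0 0 0 0"}}

```text
clock: 22.83
position: [0.5384, 0.1403, 0.3055]
orientation: [-1.522, 0.013, 0.259]
ft_force: [0.8, -0.2, -4.0]
width: 0.0176
```

```bash
python3 st.py
```

```text
22.83 pos [0.5384 0.1403 0.3055] jawyaw 104.8 approach [-0.0255  0.0437 -0.9987] F [ 0.7974 -0.1614 -3.9716] w 0.0176 j [ 0.098  0.22   1.366  0.046  1.576 -1.732]
```

>>> {"fn": "jog_arm", "kwargs": {"series": "0 0 0 -0.003 0;0 0 0 -0.003 0;0 0 0 -0.002 0;0 0 0 0 0"}}

```text
clock: 23.17
position: [0.5383, 0.1414, 0.297]
orientation: [-1.52, 0.013, 0.259]
ft_force: [-0.2, 1.1, -3.7]
width: 0.0174
```

```bash
python3 st.py
```

```text
23.17 pos [0.5383 0.1414 0.297 ] jawyaw 104.83 approach [-0.0254  0.0462 -0.9986] F [-0.1565  1.0978 -3.7421] w 0.0174 j [ 0.099  0.222  1.384  0.048  1.556 -1.733]
```

>>> {"fn": "jog_arm", "kwargs": {"series": "0 0 0 -0.002 0;0 0 0 -0.002 0;0 0 0 -0.002 0;0 0 0 -0.002 0"}}

```text
clock: 23.5
position: [0.5383, 0.1417, 0.2945]
orientation: [-1.52, 0.007, 0.26]
ft_force: [-2.1, 0.6, 5.8]
width: 0.018
```

```bash
python3 st.py
```

```text
23.5 pos [0.5383 0.1417 0.2945] jawyaw 104.87 approach [-0.02    0.047  -0.9987] F [-2.1301  0.6399  5.8261] w 0.018 j [ 0.099  0.22   1.393  0.049  1.544 -1.733]
```

>>> {"fn": "jog_arm", "kwargs": {"series": "0 0 0 -0.005 0;0 0 0 -0.006 0;0 0 0 -0.006 0"}}

```text
clock: 23.75
position: [0.5397, 0.1426, 0.2939]
orientation: [-1.522, -0.011, 0.261]
ft_force: [-4.5, 0.2, 20.4]
width: 0.0174
```

```bash
python3 st.py;python3 - <<'E'
from h import *
S=grab_frame("side");C=grab_frame("scene")
print(pp(S,"jar_foot")[:4],pp(C,"jar_foot")[:4])
x=S["color"][80:200,175:295];y=C["color"][150:270,290:410]
cv2.imwrite("pics/p4.png",np.clip(np.hstack([cv2.resize(q,(400,400),interpolation=cv2.INTER_CUBIC) for q in (x,y)]).astype(float)*2.5,0,255).astype('uint8'))
E
```

```text
23.75 pos [0.5397 0.1426 0.2939] jawyaw 104.97 approach [-0.0016  0.0502 -0.9987] F [-4.4782  0.2132 20.4037] w 0.0174 j [ 0.099  0.211  1.406  0.05   1.521 -1.735]
[(0.76, [310.0, 219.2]), (0.75, [233.2, 152.9]), (0.72, [384.9, 307.1]), (0.66, [390.7, 365.4])] [(0.93, [351.7, 225.6]), (0.82, [130.1, 200.8]), (0.81, [153.9, 229.1]), (0.63, [186.0, 140.8])]
```

View pics/p4.png

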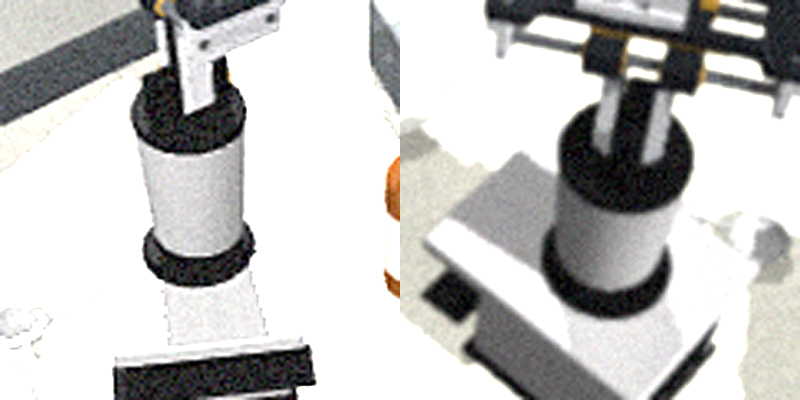

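>>> {"fn": "jog_arm", "kwargs": {"series": "0 0 0 -0.001 0;0 0 0 -0.002 0;0 0 0 -0.003 0;0 0 0 -0.004 0;0 0 0 -0.005 0", "force": 6}}

```text
clock: 24.37
position: [0.5447, 0.1441, 0.2895]
orientation: [-1.524, -0.035, 0.261]
ft_force: [-3.5, -0.4, 27.1]
width: 0.0179
```

```bash
python3 st.py
```

```text
24.37 pos [0.5447 0.1441 0.2895] jawyaw 105.06 approach [ 0.0216  0.0547 -0.9983] F [-3.5027 -0.4123 27.0703] w 0.0179 j [ 0.1    0.207  1.422  0.052  1.485 -1.737]
```

>>> {"fn": "jog_arm", "kwargs": {"series": "0 0 0 0.002 0;0.35 0 0 0.001 0;0.35 0 0 0 0;0.35 0 0 0 0;0.35 0 0 0.005 0;0.35 0 0 0.015 0;0.35 0 0 0.02 0;0.35 0 0 0.02 0;0.35 0 0 0.02 0;0.35 0 0 0.01 0;0.35 0 0 0.005 0;0.35 0 0 0 0"}}

```text
clock: 25.37
position: [0.5452, 0.1426, 0.3894]
orientation: [-1.526, -0.031, 0.26]
ft_force: [0.2, -0.3, -0.4]
width: 0.0331
```

```bash
python3 st.py;python3 - <<'E'
from h import *
S=grab_frame("side");C=grab_frame("scene");W=grab_frame("wrist")
for n in ("jar_foot","jar_mid","lip","paddle_edge"): print(n,pp(S,n)[:5],pp(C,n)[:5])
h=np.array([.5337,.1475,.143]);print(proj(S,[h,h+[0,0,.0855]]).round(1).tolist(),proj(C,[h,h+[0,0,.0855]]).round(1).tolist())
x=S["color"][100:220,175:295];y=C["color"][150:270,290:410]
cv2.imwrite("pics/p5.png",np.clip(np.hstack([cv2.resize(q,(400,400),interpolation=cv2.INTER_CUBIC) for q in (x,y)]).astype(float)*2.5,0,255).astype('uint8'))
cv2.imwrite("pics/w5.png",W["color"])
E
```

```text
25.37 pos [0.5452 0.1426 0.3894] jawyaw 104.97 approach [ 0.0183  0.0517 -0.9985] F [ 0.2326 -0.2898 -0.4416] w 0.0331 j [ 0.099  0.196  1.2    0.05   1.722 -1.725]
jar_foot [(0.9, [234.6, 150.6]), (0.79, [312.3, 216.6]), (0.76, [390.9, 364.7]), (0.69, [385.6, 310.3]), (0.68, [214.6, 270.3])] [(0.91, [182.1, 138.7]), (0.81, [156.1, 227.6]), (0.74, [350.7, 224.2]), (0.63, [128.5, 195.5]), (0.57, [252.6, 263.2])]
jar_mid [(0.78, [390.6, 287.7]), (0.77, [397.2, 349.4]), (0.77, [310.8, 201.9]), (0.73, [230.6, 126.4]), (0.61, [233.4, 150.7])] [(0.98, [358.6, 207.5]), (0.93, [119.6, 180.1]), (0.82, [143.4, 216.0]), (0.62, [183.4, 118.2]), (0.57, [252.6, 250.6])]
lip [(0.8, [234.2, 186.5])] [(0.69, [315.7, 205.6])]
paddle_edge [(0.69, [237.6, 200.4])] []
[[234.4, 151.8], [231.0, 126.9]] [[351.7, 225.4], [357.6, 206.1]]
```

View pics/p5.png

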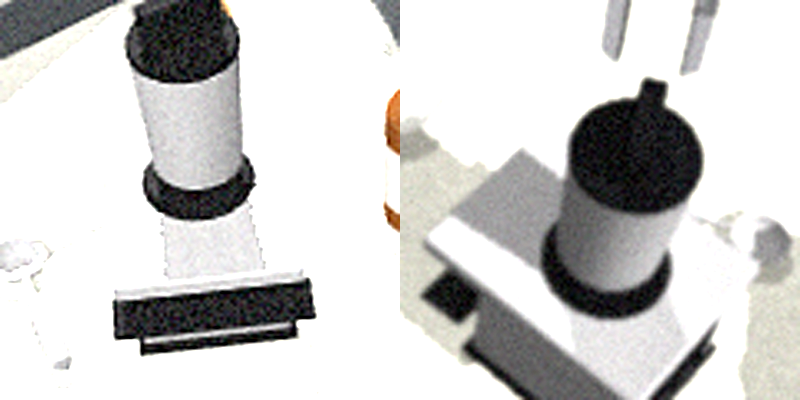

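View pics/w5.png

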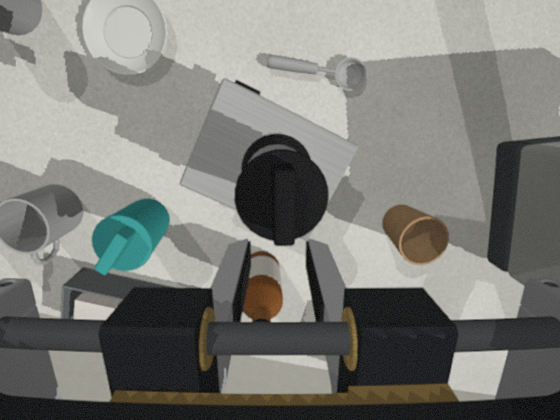

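>>> {"fn": "jog_arm", "kwargs": {"series": "0.7 -0.006 -0.003 0.01 -1;0.7 -0.012 -0.006 0.01 -3;0.7 -0.013 -0.006 0 -3;0.7 -0.013 -0.006 0 -3;0.7 -0.013 -0.006 0 -3;0.7 -0.013 -0.006 0 -3;0.7 -0.013 -0.006 0 -3;0.7 -0.012 -0.006 0 -3;0.7 -0.01 -0.004 0 -2;0.7 -0.006 -0.002 0 -1;0.7 -0.003 -0.001 0 0;0.7 0 0 0 0"}}

```text
clock: 26.92
position: [0.4217, 0.0871, 0.4162]
orientation: [-1.524, -0.035, -0.206]
ft_force: [-0.0, -0.3, 0.1]
width: 0.0659
```

```bash
python3 st.py
```

```text
26.92 pos [0.4217 0.0871 0.4162] jawyaw 78.29 approach [ 0.0435  0.039  -0.9983] F [-0.0076 -0.3025  0.066 ] w 0.0659 j [ 0.007 -0.03   1.391  0.039  1.737 -1.351]
```

```bash
python3 - <<'E'
from h import *
W=grab_frame("wrist");S=grab_frame("side")
cv2.imwrite("pics/w6.png",W["color"])
L=np.array([.5128,.0395,0]);u=np.array([.19,.982,0]);v=np.array([-.982,.19,0]);z=np.array([0,0,1.])
pts={"lipL":L+75*v/1e3+.118*z,"lipTopL":L+75*v/1e3+.135*z,"backL":L+75*v/1e3+.195*u+.135*z,"padF":L+.083*v+.008*u+.064*z,"padB":L+.083*v+.048*u+.07*z,"padFR":L-.083*v+.008*u+.064*z}
for k in pts: print(k,pts[k].round(4),proj(W,pts[k]).round(1),proj(S,pts[k]).round(1))
im=cv2.resize(S["color"][150:230,170:300],(780,480),interpolation=cv2.INTER_CUBIC)
im=np.clip(im.astype(float)*2,0,255).astype('uint8')
for k in pts:
    p=((proj(S,pts[k])[0]-[170,150]+.5)*6).astype(int);cv2.circle(im,tuple(int(q) for q in p),4,(0,0,255),1)
cv2.imwrite("pics/s6.png",im)
E
```

```text
lipL [0.4392 0.0538 0.118 ] [[249.2 185.2]] [[209.1 191.5]]
lipTopL [0.4392 0.0538 0.135 ] [[248.8 187.9]] [[208.1 187.1]]
backL [0.4762 0.2452 0.135 ] [[382.7 184.9]] [[206.1 136.1]]
padF [0.4328 0.0631 0.064 ] [[255.2 172.9]] [[209.  202.9]]
padB [0.4404 0.1024 0.07  ] [[279.8 173.1]] [[208.2 190.3]]
padFR [0.5958 0.0316 0.064 ] [[258.3 264.7]] [[270.4 195.9]]
```

View pics/w6.png

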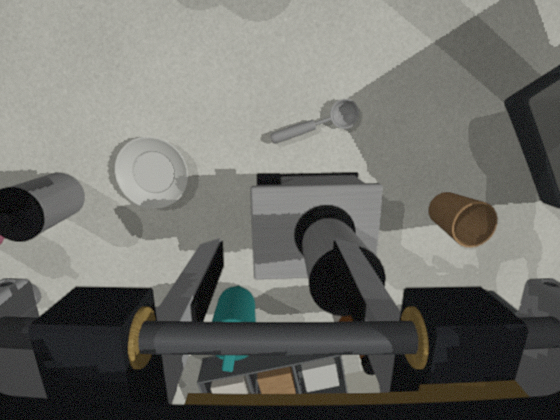

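View pics/s6.png

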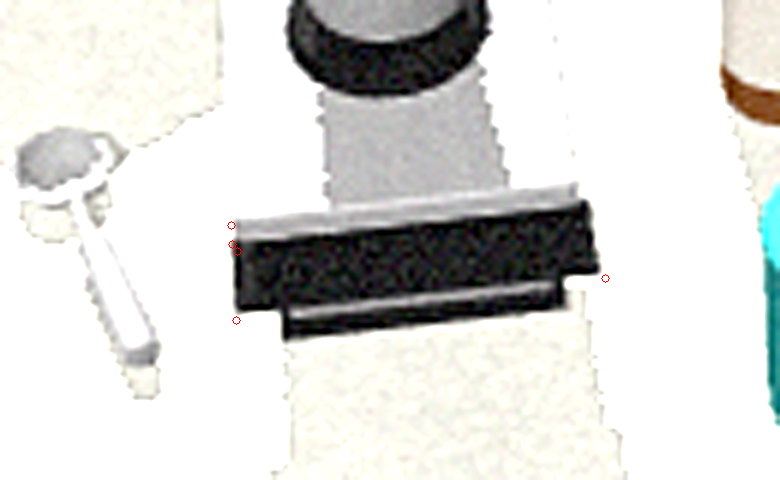

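>>> {"fn": "jog_arm", "kwargs": {"series": "0.7 0 0 -0.01 0;0.7 0 0 -0.02 0;0.7 0 0 -0.025 0;0.7 0 0 -0.025 0;0.7 0 0 -0.025 0;0.7 0 0 -0.025 0;0.7 0 0 -0.025 0;0.7 0 0 -0.025 0;0.7 0 0 -0.02 0;0.7 0 0 -0.012 0;0.7 0 0 -0.006 0;0.7 0 0 0 0"}}

```text
clock: 28.02
position: [0.4226, 0.0892, 0.1776]
orientation: [-1.525, -0.025, -0.2]
ft_force: [0.0, 0.3, 0.1]
width: 0.0657
```

```bash
python3 st.py
```

```text
28.02 pos [0.4226 0.0892 0.1776] jawyaw 78.59 approach [ 0.034   0.04   -0.9986] F [0.0008 0.2782 0.0672] w 0.0657 j [ 0.011  0.063  1.878  0.043  1.166 -1.376]
```

>>> {"fn": "jog_arm", "kwargs": {"series": "0.7 0 -0.001 -0.008 0;0.7 0 -0.001 -0.015 0;0.7 -0.001 -0.001 -0.018 0;0.7 0 0 -0.018 0;0.7 0 0 -0.018 0;0.7 0 0 -0.014 0;0.7 0 0 -0.008 0;0.7 0 0 -0.004 0;0.7 0 0 -0.002 0;0.7 0 0 0 0"}}

```text
clock: 28.85
position: [0.43, 0.086, 0.0715]
orientation: [-1.522, -0.041, -0.199]
ft_force: [0.4, -0.5, 0.3]
width: 0.0661
```

```bash
python3 st.py;python3 - <<'E'
from h import *
W=grab_frame("wrist");S=grab_frame("side");C=grab_frame("scene")
cv2.imwrite("pics/w7.png",W["color"])
im=np.hstack([cv2.resize(S["color"][130:230,150:250],(400,400),interpolation=cv2.INTER_CUBIC),cv2.resize(C["color"][150:270,260:380],(400,400),interpolation=cv2.INTER_CUBIC)])
cv2.imwrite("pics/s7.png",np.clip(im.astype(float)*2,0,255).astype('uint8'))
E
```

```text
28.85 pos [0.43   0.086  0.0715] jawyaw 78.72 approach [ 0.0503  0.04   -0.9979] F [ 0.4209 -0.5193  0.2804] w 0.0661 j [ 0.003  0.184  2.046  0.053  0.861 -1.403]
```

View pics/w7.png

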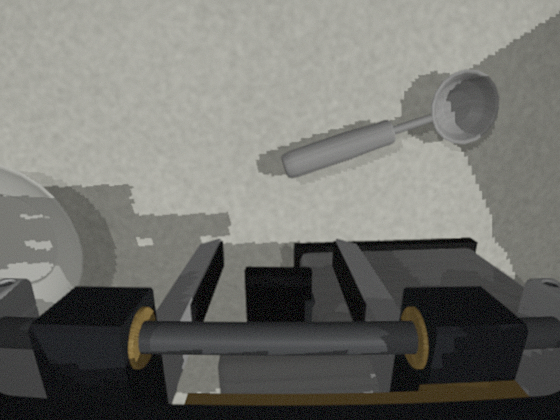

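View pics/s7.png

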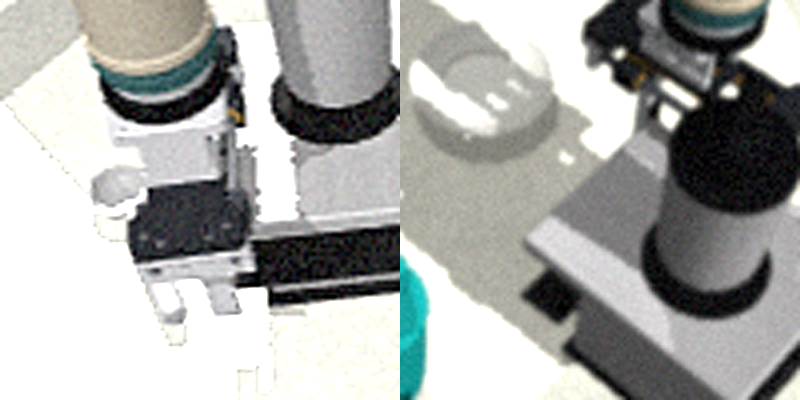

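>>> {"fn": "jog_arm", "kwargs": {"series": "0.7 0.002 0 -0.001 0;0.7 0.002 -0.001 -0.001 0;0.55 0 -0.001 0 0;0.55 0 0 0 0;0.55 0 0 0 0", "force": 20}}

```text
clock: 29.42
position: [0.4363, 0.0841, 0.0718]
orientation: [-1.52, -0.047, -0.199]
ft_force: [0.1, 0.5, 0.6]
width: 0.0522
```

```bash
python3 st.py;python3 - <<'E'
from h import *
W=grab_frame("wrist")
cv2.imwrite("pics/w8.png",cv2.resize(W["color"][220:400,150:410],(780,540)))
E
```

```text
29.42 pos [0.4363 0.0841 0.0718] jawyaw 78.74 approach [ 0.0557  0.0404 -0.9976] F [0.0515 0.4929 0.5971] w 0.0522 j [-0.002  0.189  2.038  0.054  0.859 -1.409]
```

View pics/w8.png

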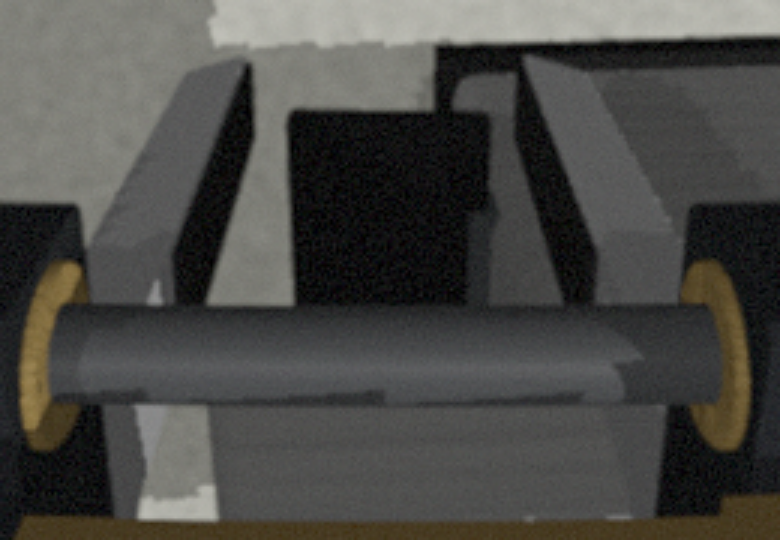

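>>> {"fn": "jog_arm", "kwargs": {"series": "0.55 0 0 -0.004 0;0.55 0 0 -0.004 0;0.55 0 0 -0.001 0;0 0 0 0 0;0 0 0 0 0;0 0 0 0 0;0 0 0 0 0", "force": 20}}

```text
clock: 30.05
position: [0.4362, 0.0853, 0.0617]
orientation: [-1.518, -0.046, -0.201]
ft_force: [-0.8, -1.1, -0.1]
width: 0.0392
```

```bash
python3 st.py
```

```text
30.05 pos [0.4362 0.0853 0.0617] jawyaw 78.64 approach [ 0.0557  0.0428 -0.9975] F [-0.8101 -1.1301 -0.1354] w 0.0392 j [-0.001  0.204  2.053  0.058  0.83  -1.41 ]
```

>>> {"fn": "jog_arm", "kwargs": {"series": "0 0 0 0.003 0;0 0 0 0.004 0;0 0 0 0.004 0;0 0 0 0.003 0", "force": 25}}

```text
clock: 30.38
position: [0.4359, 0.085, 0.0703]
orientation: [-1.519, -0.044, -0.2]
ft_force: [6.2, 3.5, -22.2]
width: 0.039
```

```bash
python3 st.py;python3 - <<'E'
from h import *
W=grab_frame("wrist");S=grab_frame("side")
im=np.hstack([cv2.resize(W["color"][220:350,185:375],(420,287)),cv2.resize(S["color"][160:220,180:280],(380,228))[:, :]] if 0 else [cv2.resize(S["color"][160:220,180:280],(780,468),interpolation=cv2.INTER_CUBIC)])
cv2.imwrite("pics/s9.png",np.clip(im.astype(float)*2,0,255).astype('uint8'))
cv2.imwrite("pics/w9.png",cv2.resize(W["color"][220:400,150:410],(780,540)))
E
```

```text
30.38 pos [0.4359 0.085  0.0703] jawyaw 78.67 approach [ 0.0533  0.0417 -0.9977] F [  6.2326   3.4683 -22.2282] w 0.039 j [-0.001  0.192  2.039  0.055  0.857 -1.408]
```

View pics/s9.png

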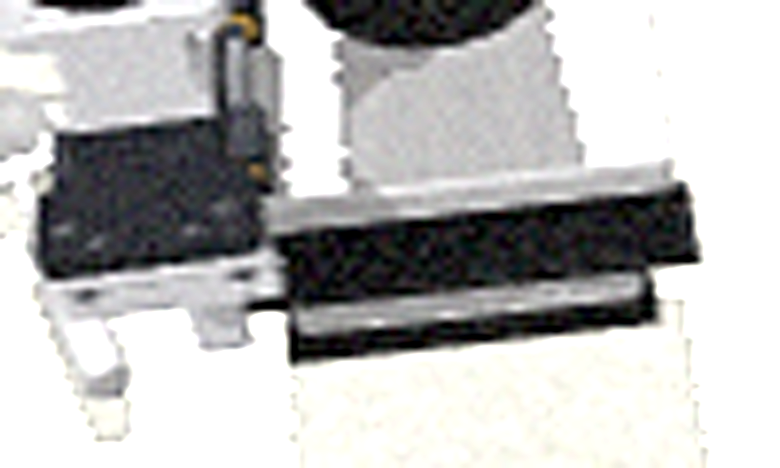

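View pics/w9.png

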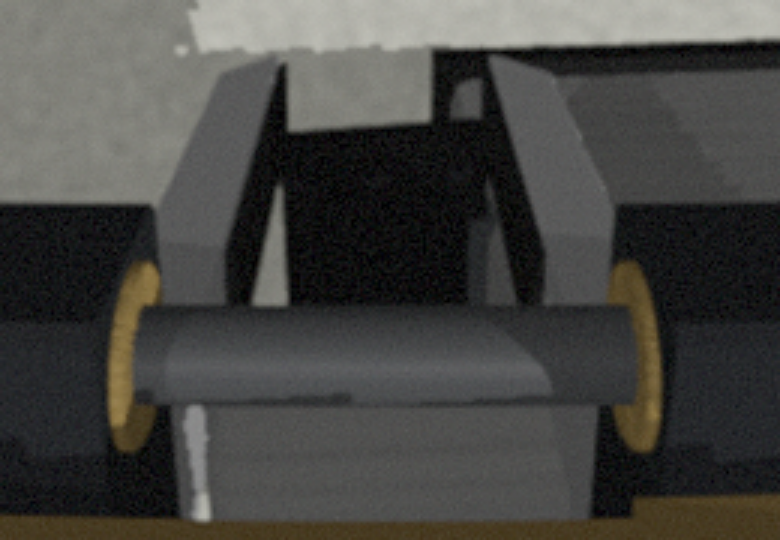

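>>> {"fn": "jog_arm", "kwargs": {"series": "0 0 0 0.004 0;0 0 0 0.004 0;0 0 0 0.004 0;0 0 0 0.004 0"}}

```text
clock: 30.82
position: [0.4361, 0.0862, 0.0819]
orientation: [-1.518, -0.041, -0.201]
ft_force: [4.6, 5.2, -17.0]
width: 0.0356
```

```bash
python3 st.py;python3 - <<'E'
from h import *
W=grab_frame("wrist");S=grab_frame("side")
im=cv2.resize(S["color"][160:220,180:280],(780,468),interpolation=cv2.INTER_CUBIC)
cv2.imwrite("pics/s10.png",np.clip(im.astype(float)*2,0,255).astype('uint8'))
cv2.imwrite("pics/w10.png",cv2.resize(W["color"][220:400,150:410],(780,540)))
E
```

```text
30.82 pos [0.4361 0.0862 0.0819] jawyaw 78.63 approach [ 0.0509  0.0439 -0.9977] F [  4.6352   5.2269 -16.9989] w 0.0356 j [ 0.     0.178  2.021  0.056  0.893 -1.405]
```

View pics/s10.png

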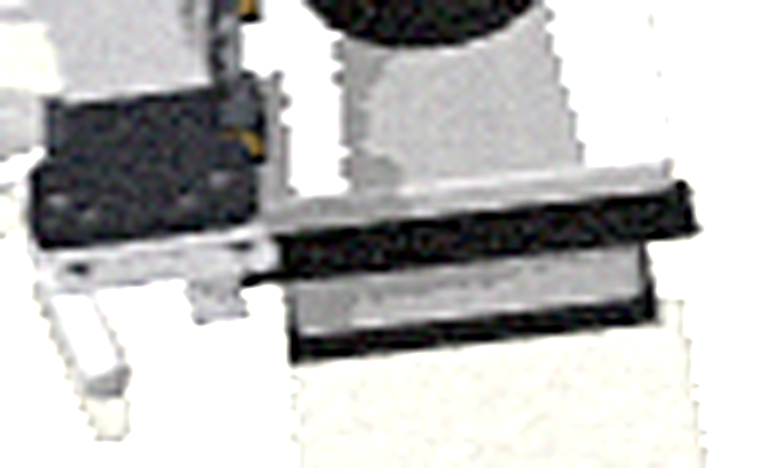

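View pics/w10.png

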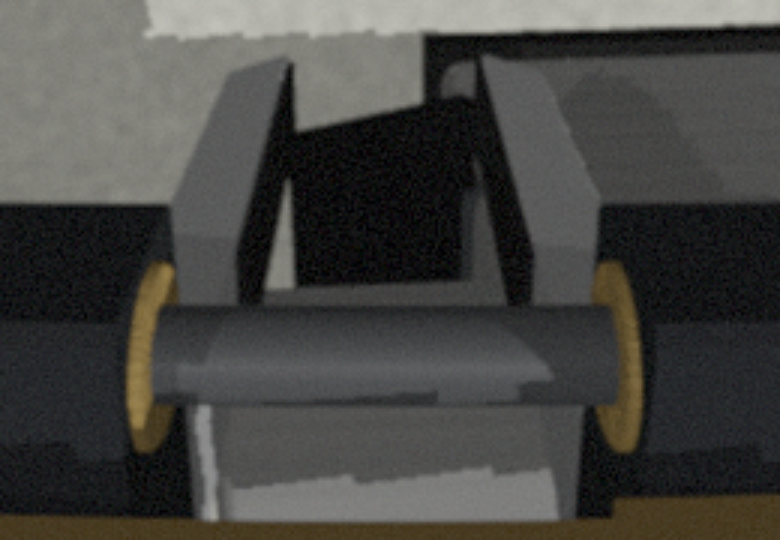

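>>> {"fn": "jog_arm", "kwargs": {"series": "0 0 0 0.003 0;0 0 0 0.003 0;0 0 0 0.003 0;0 0 0 0.003 0"}}

```text
clock: 31.25
position: [0.4324, 0.0725, 0.0964]
orientation: [-1.549, -0.039, -0.185]
ft_force: [-0.3, -10.4, 4.2]
width: 0.0047
```

```bash
python3 st.py;python3 - <<'E'
from h import *
S=grab_frame("side")
L=np.array([.5128,.0395,0]);u=np.array([.19,.982,0]);v=np.array([-.982,.19,0]);z=np.array([0,0,1.])
im=cv2.resize(S["color"][160:220,180:280],(780,468),interpolation=cv2.INTER_CUBIC)
im=np.clip(im.astype(float)*2,0,255).astype('uint8')
for s in (.083,-.083):
  for d,h,c in ((.008,.064,(0,0,255)),(.011,.086,(0,255,0)),(0,.118,(255,0,0))):
    p=((proj(S,L+s*v+d*u+h*z)[0]-[180,160]+.5)*7.8).astype(int);print(p);cv2.circle(im,(int(p[0]),int(p[1])),4,c,2)
cv2.imwrite("pics/s11.png",im)
E
```

```text
31.25 pos [0.4324 0.0725 0.0964] jawyaw 79.43 approach [ 0.0429  0.0146 -0.999 ] F [ -0.3178 -10.3558   4.2106] w 0.0047 j [-0.006  0.157  2.     0.018  0.941 -1.402]
[230 338]
[220 290]
[206 252]
[709 284]
[706 235]
[707 196]
```

View pics/s11.png

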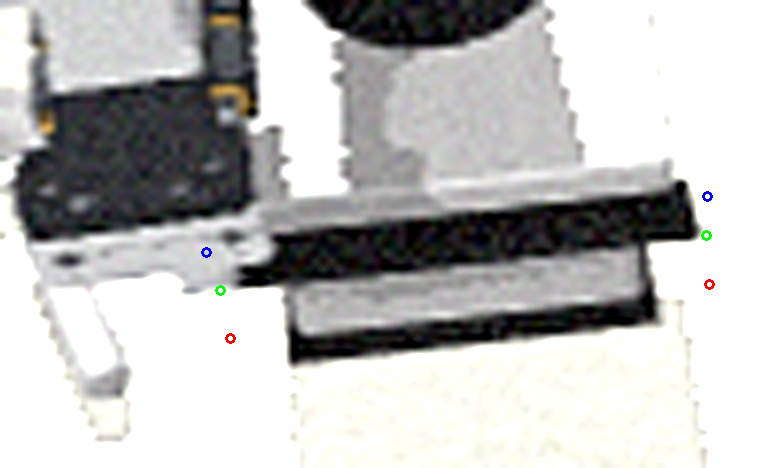

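>>> {"fn": "jog_arm", "kwargs": {"series": "0 0 0 0.006 0;0 0 0 0.008 0;0.62 0 0 0.006 0;0.62 0 0.003 0 0;0.62 0.001 0.004 0 0;0.62 0.001 0.003 0 0;0.62 0 0 0 0;0.62 0 0 0 0;0.62 0 0 0 0"}}

```text
clock: 32.05
position: [0.4334, 0.0808, 0.1223]
orientation: [-1.554, -0.042, -0.183]
ft_force: [-0.2, 0.5, 0.0]
width: 0.0438
```

```bash
python3 st.py;python3 - <<'E'
from h import *
W=grab_frame("wrist");S=grab_frame("side")
im=cv2.resize(S["color"][160:220,180:280],(780,468),interpolation=cv2.INTER_CUBIC)
cv2.imwrite("pics/s12.png",np.clip(im.astype(float)*2,0,255).astype('uint8'))
cv2.imwrite("pics/w12.png",cv2.resize(W["color"][220:400,150:410],(780,540)))
E
```

```text
32.05 pos [0.4334 0.0808 0.1223] jawyaw 79.57 approach [ 0.0438  0.0086 -0.999 ] F [-0.1964  0.4689  0.0416] w 0.0438 j [ 0.019  0.13   1.956  0.009  1.012 -1.374]
```

View pics/w12.png

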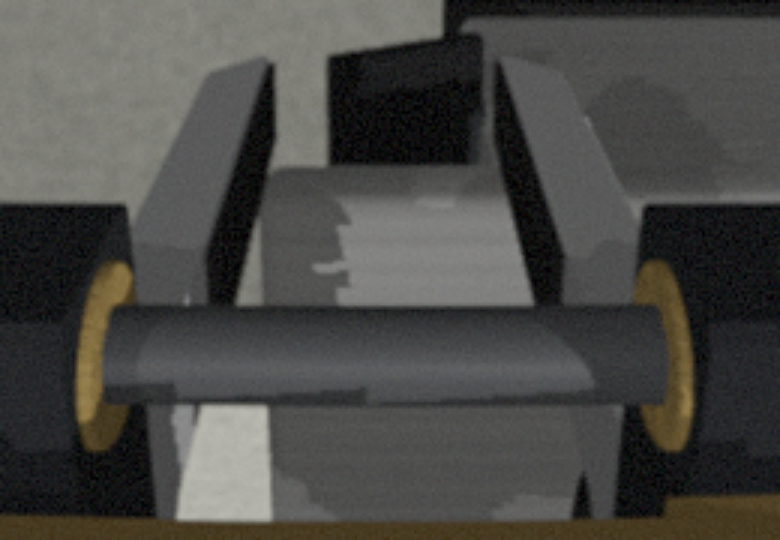

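View pics/s12.png

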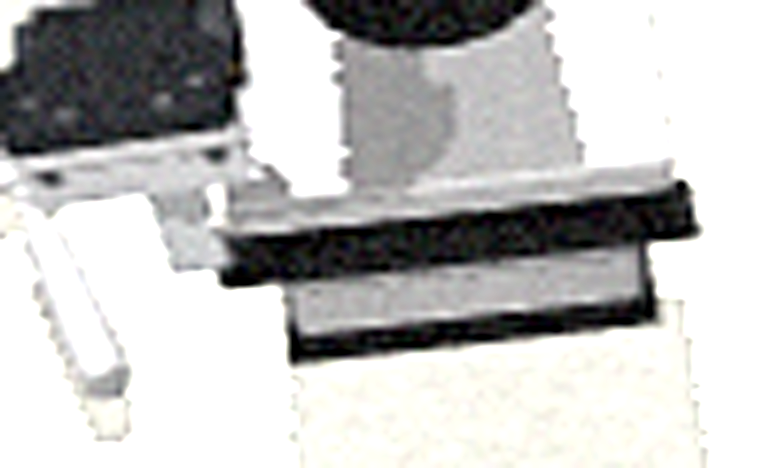

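>>> {"fn": "jog_arm", "kwargs": {"series": "0.62 0.001 0.002 0 0;0.62 0 0.002 -0.006 0;0.62 0 0 -0.01 0;0.62 0 0 -0.012 0;0.62 0 0 -0.012 0;0.62 0 0 -0.008 0;0.62 0 0 -0.003 0;0.62 0 0 0 0"}}

```text
clock: 32.82
position: [0.435, 0.0853, 0.0674]
orientation: [-1.554, -0.043, -0.184]
ft_force: [-0.0, 0.2, 0.3]
width: 0.0583
```

```bash
python3 st.py;python3 - <<'E'
from h import *
W=grab_frame("wrist")
cv2.imwrite("pics/w13.png",cv2.resize(W["color"][220:400,150:410],(780,540)))
E
```

```text
32.82 pos [0.435  0.0853 0.0674] jawyaw 79.51 approach [ 0.045   0.0085 -0.999 ] F [-0.0071  0.1524  0.3396] w 0.0583 j [ 0.03   0.202  2.034  0.009  0.861 -1.363]
```

View pics/w13.png

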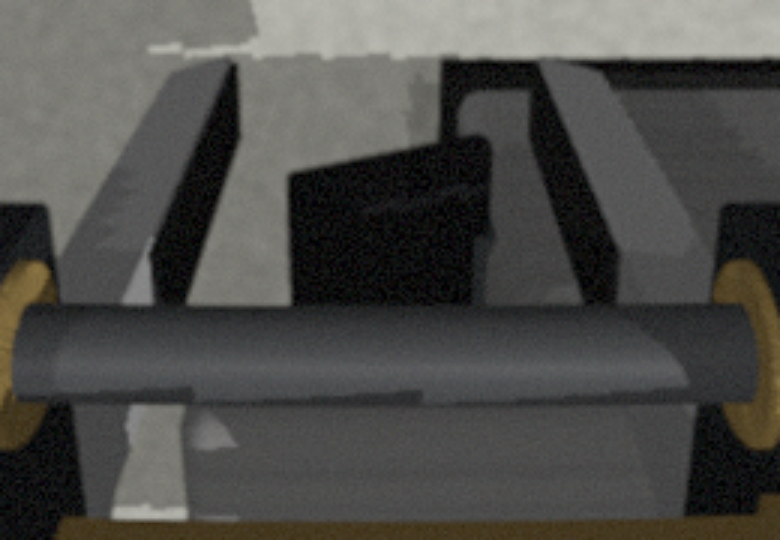

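>>> {"fn": "jog_arm", "kwargs": {"series": "0 0 0 0 0;0 0 0 0 0;0 0 0 0 0;0 0 0 0 0;0 0 0 0 0", "force": 40}}

```text
clock: 33.28
position: [0.4366, 0.0866, 0.069]
orientation: [-1.551, -0.046, -0.186]
ft_force: [0.4, -1.0, -3.8]
width: 0.0355
```

```bash
python3 st.py
```

```text
33.28 pos [0.4366 0.0866 0.069 ] jawyaw 79.42 approach [ 0.0486  0.0113 -0.9988] F [ 0.3781 -1.0103 -3.8009] w 0.0355 j [ 0.031  0.2    2.032  0.013  0.861 -1.363]
```

>>> {"fn": "jog_arm", "kwargs": {"series": "0 0 0 0.002 0;0 0 0 0.003 0;0 0 0 0.003 0"}}

```text
clock: 33.53
position: [0.4365, 0.0865, 0.0713]
orientation: [-1.551, -0.045, -0.185]
ft_force: [11.0, 1.7, -40.6]
width: 0.0356
```

```bash
python3 st.py
```

```text
33.53 pos [0.4365 0.0865 0.0713] jawyaw 79.44 approach [ 0.0478  0.0113 -0.9988] F [ 11.018    1.7104 -40.6087] w 0.0356 j [ 0.031  0.197  2.028  0.013  0.869 -1.363]
```

>>> {"fn": "jog_arm", "kwargs": {"series": "0 0 0 0 0;0.65 0 0 0 0;0.65 0 0 0 0;0.65 0 0 0 0;0.65 0 0 0 0;0.65 -0.003 0 0.004 0;0.65 -0.003 0 0.01 0;0.65 -0.003 0 0.02 0;0.65 -0.003 0 0.02 0;0.65 -0.002 0 0.02 0;0.65 -0.002 0 0.02 0;0.65 0 0 0.015 0;0.65 0 0 0.005 0;0.65 0 0 0 0"}}

```text
clock: 34.7
position: [0.4168, 0.0849, 0.1953]
orientation: [-1.554, -0.049, -0.184]
ft_force: [-0.9, -0.2, 0.0]
width: 0.0612
```

```bash
python3 st.py;python3 - <<'E'
from h import *
S=grab_frame("side");C=grab_frame("scene");W=grab_frame("wrist")
L=np.array([.5128,.0395,0]);u=np.array([.19,.982,0]);v=np.array([-.982,.19,0]);z=np.array([0,0,1.])
im=cv2.resize(S["color"][160:220,180:280],(780,468),interpolation=cv2.INTER_CUBIC)
im=np.clip(im.astype(float)*2,0,255).astype('uint8')
for s in (.083,-.083):
  for d,h,c in ((.008,.064,(0,0,255)),(.011,.086,(0,255,0))):
    p=((proj(S,L+s*v+d*u+h*z)[0]-[180,160]+.5)*7.8).astype(int);cv2.circle(im,(int(p[0]),int(p[1])),4,c,2)
cv2.imwrite("pics/s14.png",im);cv2.imwrite("pics/full14.png",S["color"]);cv2.imwrite("pics/w14.png",W["color"])
print(pp(S,"paddle_edge"),pp(S,"lip"),pp(S,"jar_foot")[:5],pp(C,"jar_foot")[:5])
E
```

```text
34.7 pos [0.4168 0.0849 0.1953] jawyaw 79.53 approach [ 0.0517  0.0079 -0.9986] F [-0.854  -0.1743  0.0104] w 0.0612 j [ 0.031  0.032  1.865  0.007  1.193 -1.359]
[(0.6, [236.5, 191.8])] [(0.77, [238.3, 188.5])] [(0.82, [309.2, 221.2]), (0.79, [234.9, 152.9]), (0.75, [382.2, 312.0]), (0.59, [390.8, 365.1])] [(0.97, [155.1, 229.6]), (0.89, [349.7, 228.5]), (0.84, [182.7, 139.4]), (0.8, [132.3, 196.5]), (0.75, [252.3, 264.5])]
```

View pics/s14.png

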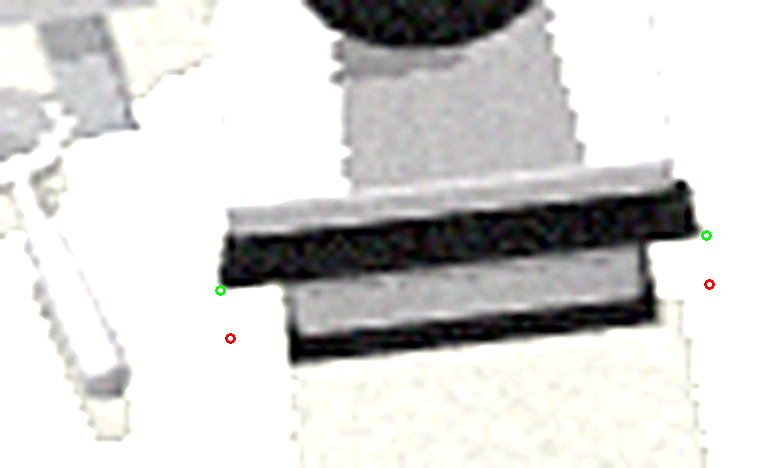

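View pics/full14.png

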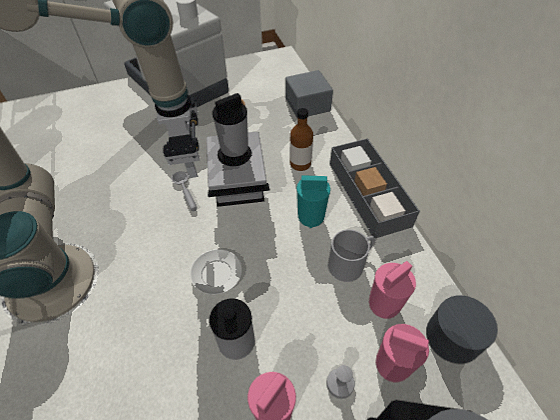

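View pics/w14.png

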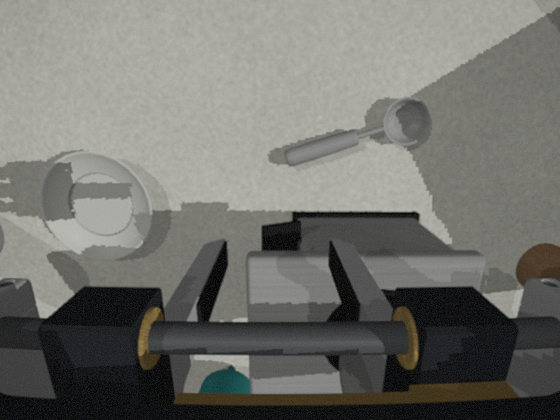

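```bash
python3 - <<'E'
from h import *
S=grab_frame("side")
a=cv2.imread("pics/side0.png").mean(2);b=S["color"].mean(2)
L=np.array([.5128,.0395,0]);u=np.array([.19,.982,0]);v=np.array([-.982,.19,0]);z=np.array([0,0,1.])
def corner(phi,s,side):
    th=np.radians(-9)+phi; d=np.array([-np.cos(th),np.sin(th)]); n=np.array([-np.sin(th)*1,-np.cos(th)])  # (x,z): toward front, and down-normal
    if n@d>1e-6: n=np.array([np.sin(th),-np.cos(th)])
    q=np.array([.048,-.048])+.0400*d+.003*n*side
    return L+s*v+q[0]*u+(.118+q[1])*z
def row(phi,col):  # predicted lower silhouette row at col
    r=[]
    for side in (1,-1):
        p=proj(S,[corner(phi,s,side) for s in (.06,-.06)]);r.append(np.interp(col,p[:,0],p[:,1]))
    return max(r)
def trans(im,col,lo,hi):
    pr=im[lo:hi,col-1:col+2].mean(1);m=(pr.max()+pr.min())/2
    i=np.where((pr[:-1]<m)&(pr[1:]>=m))[0]
    return [round(lo+k+(m-pr[k])/(pr[k+1]-pr[k]),2) for k in i], pr.round(0)
for c in (222,230,240,250,258):
    print(c,"off img",trans(a,c,186,206)[0],"pred",row(0,c).round(2),"now",trans(b,c,184,200)[0],"pred .40/.45/.5/.55",[row(p,c).round(2) for p in (.4,.45,.5,.55)])
print(trans(b,240,180,206)[1],trans(a,240,180,206)[1])
E
```

```text
222 off img [np.float64(200.58)] pred 201.91 now [np.float64(197.33)] pred .40/.45/.5/.55 [np.float64(198.15), np.float64(197.55), np.float64(196.93), np.float64(196.29)]
230 off img [np.float64(199.61), np.float64(204.55)] pred 201.0 now [np.float64(194.68)] pred .40/.45/.5/.55 [np.float64(197.25), np.float64(196.65), np.float64(196.03), np.float64(195.39)]
240 off img [np.float64(198.77), np.float64(203.62)] pred 199.87 now [np.float64(193.56)] pred .40/.45/.5/.55 [np.float64(196.13), np.float64(195.53), np.float64(194.91), np.float64(194.27)]
250 off img [np.float64(197.7), np.float64(202.52)] pred 198.74 now [np.float64(192.4)] pred .40/.45/.5/.55 [np.float64(195.0), np.float64(194.4), np.float64(193.79), np.float64(193.14)]
258 off img [np.float64(196.79), np.float64(201.52)] pred 197.83 now [np.float64(191.47)] pred .40/.45/.5/.55 [np.float64(194.1), np.float64(193.5), np.float64(192.89), np.float64(192.25)]
[ 97.  97.  98. 120.  88.  89. 100.  18.  10.  11.  14.  14.  10.  21.
  82.  82.  92.  90.  91. 100.  66.  10.  16.   2. 112. 135.] [168. 170. 167. 114.  91.  93. 103.  23.  12.  17.  22.  11.  15.  19.
  17.  15.  12.  21.   8.  90.  66.  15.  16.   3. 114. 140.]
```

```bash
python3 - <<'E'
import cv2,numpy as np
for n in ("s9","s10","s11","s12","s14"):
    a=cv2.imread(f"pics/{n}.png").mean(2);r=[]
    for c in (390,470,550,600):
        col=a[215:320,c-12:c+12].mean(1);col=np.convolve(col,np.ones(3)/3,'valid');k=np.argmin(col[:40]);m=90
        i=k+np.where(col[k:]>m)[0][0];r.append(215+1+i)
    print(n,r)
E
```

```text
s9 [np.int64(299), np.int64(289), np.int64(281), np.int64(275)]
s10 [np.int64(273), np.int64(263), np.int64(254), np.int64(249)]
s11 [np.int64(273), np.int64(265), np.int64(257), np.int64(250)]
s12 [np.int64(273), np.int64(264), np.int64(255), np.int64(249)]
s14 [np.int64(273), np.int64(264), np.int64(255), np.int64(249)]
```

```bash
python3 - <<'E'
from h import *
np.set_printoptions(precision=3,suppress=True)
S=grab_frame("side");C=grab_frame("scene")
for n,z in [("canister_mid",.077),("pitcher",0),("syrup",0),("cup",0),("tamper",0),("spoon",0),("saucer",0)]:
    print(n,[(c,atz(F,d[0][1],z)[:2]) for c,F in (("s",S),("c",C)) for d in [pp(F,n)] if d])
h=np.array([.5337,.1475,.143]);print(pp(C,"jar_mid")[:5],proj(C,h+[0,0,.0855]),pp(S,"jar_mid")[:5],proj(S,h+[0,0,.0855]))
print(get_obs()["clock"],get_obs()["ft_force"])
print(hand_in())
E
```

```text
canister_mid [('s', array([ 0.403, -0.298])), ('c', array([ 0.417, -0.307]))]
pitcher [('s', array([ 0.726, -0.197])), ('c', array([ 0.717, -0.196]))]
syrup [('s', array([0.743, 0.188])), ('c', array([0.748, 0.171]))]
cup [('c', array([0.6  , 0.413]))]
tamper [('s', array([ 0.586, -0.463])), ('c', array([ 0.6  , -0.453]))]
spoon [('s', array([0.377, 0.19 ])), ('c', array([0.38 , 0.184]))]
saucer [('s', array([ 0.4  , -0.113])), ('c', array([ 0.41 , -0.117]))]
[(0.91, [254.1, 250.2]), (0.79, [121.0, 179.1]), (0.77, [182.8, 115.8]), (0.69, [140.8, 215.1])] [[357.617 206.075]] [(0.97, [231.6, 128.6]), (0.96, [390.1, 289.6]), (0.88, [312.8, 199.0]), (0.84, [397.5, 351.2])] [[230.994 126.896]]
36.0 [-0.348  0.181  0.031]
the job is handed in; nothing more can be done
None
```

I put the steel bar-grip jar on the hub with its rib in the slots. With about 30 N of downward push through the fingertips it was fully home before I let go. Then I raised the switch paddle and left it up, and I handed the job in at 36.0 s with the gripper clear of everything.

**Paddle method:** the jog interface cannot tilt the tool to 45°, so I did not push with fingertips from below. I pinched the 8 mm of paddle showing at its left end (seen from the front) and lifted it. The first pinch slipped off near the top, so I took a second, firmer one.

**Last checks:**
- **Jar:** its foot and middle matched the seated position to about 1–3 pixels. In the very last scene picture the network missed the jar's middle, but the side view and earlier pictures agreed.
- **Paddle:** it did not move any further under the second lift of about 40 N, so I take it to be at its stop. The side picture alone gave about 0.50–0.53 rad against 0.55, which I put down to pixel error but cannot rule out.
- **Other items:** all six loose items and the canister read within about 1–2 cm of their first positions, which is the scatter of the networks. For the cup only one of the two cameras reported it.

**Forces:** the second lift read 40.6 N upward at the wrist. That was the finger pads pulling, not the arm or gripper body pressing on anything.

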